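# Weigh the jar from behind the bottles

### The job

Three tall containers stand tight around the small squat jar in the cream bottle tray. Move all three across to the empty steel tray, then stand the jar on the middle of the balance pan, and after that put each of the three back upright in the bottle tray exactly where it stood at the start. Leave the little vial and the rubber stopper in the bottle tray undisturbed and do not tip anything over.

Things in the scene. Friction and masses are not known exactly. Their poses are not given: they have to be found in the camera images.
- round_bottle_mid (a point): Amber glass round bottle with a black screw cap and a plain paper label, 56 mm across, 122 mm tall, about 0.3 kg; one of the three tall containers. Point: its centre, 61 mm above its underside; z up along the bottle. Straight-sided from the bottom to 93 mm up: take it there, well above the middle, 56 mm wide. It must end where it stood at the start.
- square_bottle_mid (a point): White plastic square bottle with a round white cap (46 mm across), 52 x 52 mm, 122 mm tall, about 0.25 kg; one of the three tall containers. Point: its centre, 61 mm above its underside; z up, x and y square to its flat sides. Straight-sided from the bottom to 92 mm up: take it there, well above the middle, 52 mm wide. It must end where it stood at the start (either way round).
- canister_mid (a point): Stainless-steel cylindrical canister with a slightly wider lid (57 mm across, from 95 mm up) and a small black knob on top, 54 mm across, 122 mm tall with the knob, about 0.28 kg; one of the three tall containers. Point: its centre, 61 mm above its underside; z up. Straight-sided from the bottom to 95 mm up: take it there, well above the middle, 54 mm wide. It must end where it stood at the start.
- jar_mid (a point): Small squat amber glass jar with a plain aluminium lid, 50 mm across (lid 51 mm), 42 mm tall, about 0.12 kg, standing in the bottle tray between the tall containers, which are too close to it for gripper fingers and  clear all three first. Point: its centre, 21 mm above its underside; z up.
- home: Cream plastic bottle tray, fixed, 175 mm (its x) by 250 mm (its y), rim 22 mm high, walls and floor 4 mm thick (things stand 4 mm above the bench). Origin: middle of its underside. At the start the jar stands 45 mm toward +x of the middle; of the tall three one stands about 63 mm to its +y side, one 63 mm to its -y side and one 61 mm to its -x side; which stands where changes.
- side: Empty shallow stainless-steel tray, fixed, 290 mm (its x) by 210 mm (its y), rim 15 mm high, walls and floor 3 mm thick (things stand 3 mm above the bench). Origin: middle of its underside. The side area: all three tall containers fit in a row along its x, 85 mm apart.
- pan (a point): Centre of the top face of the round steel weighing pan (130 mm across) of the white top-pan balance, 79 mm above the bench, fixed. The balance is 250 mm deep (x) and 190 mm wide (y), with nothing higher than the pan; the display is at its -x end and the pan centre is 35 mm toward +x of the balance's middle.
- vial_mid (a point): Little clear glass vial with white cap, 22 mm across, 46 mm tall, in the bottle tray near its -x, +y corner; leave it where it is. Point: its centre, 23 mm above its underside.
- stopper_mid (a point): Dark rubber stopper, 31 mm across, 28 mm tall, in the bottle tray near its -x, -y corner; leave it where it is. Point: its centre, 14 mm above its underside.
Mind the look-alikes: they are no part of the job. What is shaped like the part that bears canister_mid but green is not meant.

How it is judged (in metres and radians):
On the way, in this order (a step that is already met when the one before it is completed fails the run):
1. the round bottle, the square bottle and the canister all stand released and upright in the steel tray (linear speed of each of round_bottle, square_bottle, canister below 0.03 m/s and angle between each of round_bottle_mid, square_bottle_mid, canister_mid's own z axis and vertical below 0.12 rad and x of round_bottle_mid in the frame of side between -0.125 and 0.125 m and y of round_bottle_mid in the frame of side between -0.085 and 0.085 m and z of round_bottle_mid in the frame of side between 0.055 and 0.07 m and contact force between the fingers and round_bottle below 0.5 N and x of square_bottle_mid in the frame of side between -0.125 and 0.125 m and y of square_bottle_mid in the frame of side between -0.085 and 0.085 m and z of square_bottle_mid in the frame of side between 0.055 and 0.07 m and contact force between the fingers and square_bottle below 0.5 N and x of canister_mid in the frame of side between -0.125 and 0.125 m and y of canister_mid in the frame of side between -0.085 and 0.085 m and z of canister_mid in the frame of side between 0.055 and 0.07 m and contact force between the fingers and canister below 0.5 N), for 0.2 s.
2. the jar stands released and upright on the middle of the balance pan, the tall three still in the steel tray (all of step 1 and linear speed of jar below 0.03 m/s and angle between jar_mid's own z axis and vertical below 0.12 rad and horizontal distance between jar_mid and pan below 0.015 m and z of jar_mid in the frame of pan between 0.016 and 0.027 m and contact force between the fingers and jar below 0.5 N), for 0.2 s.
At the end, for the whole second after the job is handed in: The jar stands upright and still on the balance pan, its centre within 15 mm of the pan's centre, and the round bottle, the square bottle and the canister each stand upright, still and released within 15 mm of where they stood at the start (linear speed of each of round_bottle, square_bottle, canister, jar below 0.03 m/s and angle between each of round_bottle_mid, square_bottle_mid, canister_mid, jar_mid's own z axis and vertical below 0.12 rad and distance of each of round_bottle_mid, square_bottle_mid, canister_mid from where it was at the start of the episode below 0.015 m and horizontal distance between jar_mid and pan below 0.015 m and z of jar_mid in the frame of pan between 0.016 and 0.027 m and contact force between the fingers and jar below 0.5 N); the robot touches nothing.
It fails at once if a tall container or the jar is tipped by more than about 35 degrees (angle between any of round_bottle_mid, square_bottle_mid, canister_mid, jar_mid's own z axis and vertical above 0.6 rad).
It fails at once if the vial or the stopper is shifted by more than 20 mm or knocked over (distance of any of vial_mid, stopper_mid from where it was at the start of the episode above 0.02 m or angle between any of vial_mid, stopper_mid's own z axis and vertical above 0.6 rad).
It also fails if it takes over 144 s, if anything falls off the work surface, if the arm or the gripper's body presses on something with over 40 N, if the wrist force passes 120 N, or if a joint passes its speed limit or range.

### The arm

A 6-joint arm with a two-finger parallel gripper is mounted at the origin on the work surface. World frame = base frame: x ahead of the robot, y to its left, z up, the work surface at z = 0. Lengths are in mm, angles in rad, forces in N, time in s.
With the tool pointing down it reaches from about 200 to 875 mm from the base axis. Payload 3.4 kg.
Tool frame: the origin (TCP) lies between the finger pads; the fingertips stand ctrl.tip_extent ahead of it and the grasp point (between the pads) lies 6 mm ahead of it (ctrl.tip_extent is the distance from the TCP to the fingertips, in mm); z points along the fingers, y is the direction in which the jaws open and shut (so a half turn about z gives the same grasp; the last joint's range is limited). The gripper opens to 94 mm and grips with 3 to 60 N. Pads are 16 mm wide; open, the fingers measure 119 mm over their backs; the gripper's body (75 mm by 177 mm) begins 78 mm behind the grasp point.
Start: joints at [-1.378, 0.276, 1.505, -0, 1.361, -0.121], TCP at [177.488, -546.956, 230.493] pointing down, gripper open.
Joint ranges: [-2.89, 2.89], [-0.75, 2.08], [0.22, 2.7], [-1.18, 4.32], [0.11, 2.71], [-2.7, 2.7]. Speed limits (rad/s): [2.57, 2.57, 3.14, 3.14, 3.14, 3.14].

### API

Orientations are given as [roll, pitch, yaw] about the fixed x, y, z axes, in that order (R = Rz(yaw) Ry(pitch) Rx(roll)).
In Python, from cell import ctrl, capture, get_calibration, job gives the robot as it stands.
- The arm moves only by the tool jog_arm, never from a script. Its argument "plan" is a list of rows, each an object with "xyz": the shift along the world's x, y, z in cm, a list of three; "turn": the turn, a rotation vector about the world's x, y, z in rad, a list of three; "jaw": the closure in counts, from 0 (fully open) to 255 (shut). A call has 1 to 20 rows; each row is the pose to reach, as a shift and turn from the pose commanded when the call began; what a row does not reach only later rows make up. A row lasts 1/8 s, in which the tool goes at most 62.5 mm and 10.7 degrees, less where a joint would pass 70% of its speed; a pose out of reach is approached as far as the arm can. A call with a gripper value outside its range is refused whole. The fingers move at their own pace and stop on an object; "force" is the grip in N (left out, the last holds). Time passes only in rows, so rows that repeat a pose let the fingers close. It gives the time, the measured TCP pose, the force and the opening at its end, in the units of the state.
- ctrl.get_obs(): the state, without advancing time (a new reading comes with each control period).
- capture(name): name is "scene" or "side" or "wrist"; returns the picture (384x512x3 uint8, red, green, blue); there is no depth.
- get_calibration(name): a dict with "fx", "fy", "cx", "cy" (pixels), "distortion" ([k1, k2, p1, p2, k3] as OpenCV has them; the pictures are not rectified), "R" (3x3) and "t" (3): a world point X has camera coordinates R X + t. Camera axes: x right, y down, z forward; pixel columns grow to the right and rows downward; lengths in mm; the calibration is good to about 2 mm. A picture is of the moment at which its call begins: read the wrist's pose just before it. get_calibration takes no time and is no camera call; for the wrist camera it gives the pose at the moment of the call.
- job.close_job(): hands the job in, once; it reports no verdict.
The state is a dict: "time": time; "joints": joint angles; "qvel": joint speeds; "effort": joint torques, N m; "eef_pos": TCP position; "tcp_rot": TCP orientation; "ft_force": force on the tool from outside, world axes, zero at the start; "ft_torque": the same for the moment, N m; "opening": finger opening in mm.
Only numpy, scipy, OpenCV 4.12 (cv2) and the standard library are available. Lean on these libraries where they do the work, as an engineer would, in place of code of your own. Each camera call takes 0.05 s, during which the arm holds its last target.

## Working session

There is one attempt and no reset: what is moved stays moved. The work goes in short steps, Python scripts to look and compute and a tool call to move; the robot and the scene stay as the last step left them, time stands still between calls to the robot, and variables do not carry over. Pictures are saved under pics/ and viewed, and the job is handed in when it is done.

Besides the shell and the picture viewer there is one more tool, called after ">>>" by a JSON object that holds its "name" and its "arguments". jog_arm: Moves the arm, as the interface text tells. Its arguments: {"type":"object","properties":{"plan":{"type":"array"},"force":{"type":"number"}},"required":["plan"]}

```bash
mkdir -p pics; ls
python3 - <<'E'
from cell import ctrl,capture,get_calibration
import cv2,numpy as np
print(ctrl.get_obs(), ctrl.tip_extent)
for n in ["scene","side","wrist"]:
    im=capture(n); cv2.imwrite(f"pics/{n}0.png",im[:,:,::-1]); c=get_calibration(n)
    print(n,{k:np.round(v,3).tolist() for k,v in c.items()}, "cam pos",np.round(-np.array(c["R"]).T@np.array(c["t"])))
E
```

```text
pics
{'time': 0.0, 'joints': array([-1.37798180e+00,  2.76558558e-01,  1.50610502e+00, -2.80494554e-05,
        1.36067323e+00, -1.21024723e-01]), 'qvel': array([-0.00129867,  0.00017946,  0.00195113,  0.00106067,  0.00104956,
       -0.00032894]), 'effort': array([-3.51232804e-03, -4.04595208e+01, -2.37230605e+01,  7.00183329e-02,
        3.46053299e-02, -1.14495024e-04]), 'eef_pos': array([ 177.38291013, -546.41849353,  229.63667539]), 'tcp_rot': array([-3.13985795e+00, -1.83349133e-04,  3.13844962e-01]), 'ft_force': array([ 0.18258848, -0.42326776,  0.44561218]), 'ft_torque': array([-0.00591431, -0.00282618,  0.00074708]), 'opening': 94.00085756052574} 25.0
scene {'fx': 410.43, 'fy': 410.43, 'cx': 257.532, 'cy': 192.454, 'distortion': [-0.08, 0.0, 0.0, 0.0, 0.0], 'R': [[-0.112, 0.994, -0.017], [0.656, 0.061, -0.752], [-0.746, -0.095, -0.659]], 't': [80.312, -255.971, 1697.907]} cam pos [1444.   98.  927.]
side {'fx': 370.877, 'fy': 370.877, 'cx': 251.672, 'cy': 197.245, 'distortion': [-0.075, 0.0, 0.0, 0.0, 0.0], 'R': [[-0.777, -0.629, -0.012], [-0.424, 0.538, -0.729], [0.465, -0.561, -0.685]], 't': [367.611, 278.075, 995.532]} cam pos [-59. 641. 889.]
wrist {'fx': 297.697, 'fy': 297.697, 'cx': 258.355, 'cy': 192.167, 'distortion': [-0.042, 0.0, 0.0, 0.0, 0.0], 'R': [[0.307, -0.952, -0.001], [-0.913, -0.295, 0.283], [-0.269, -0.086, -0.959]], 't': [-574.881, -29.139, 392.419]} cam pos [ 256. -522.  384.]
```

View pics/scene0.png

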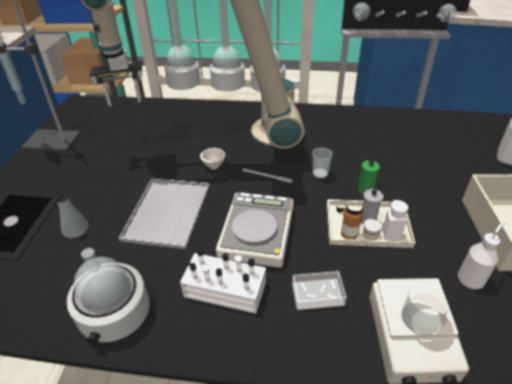

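View pics/side0.png

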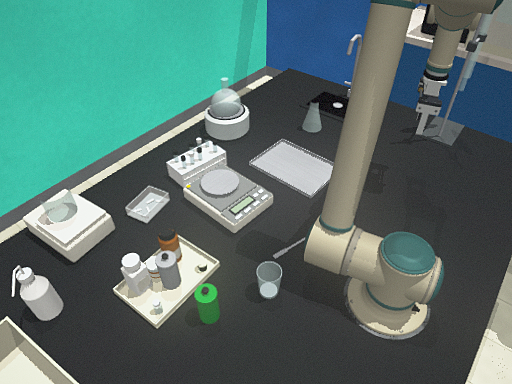

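View pics/wrist0.png

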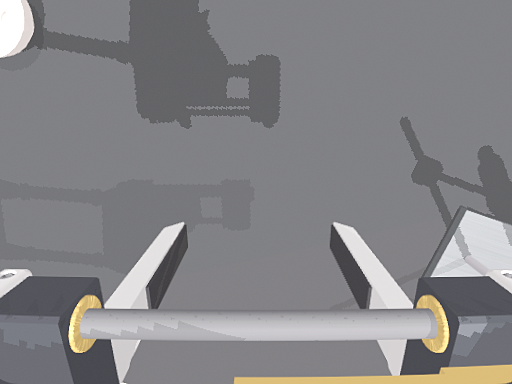

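The scene picture shows the amber bottle (352,220), steel canister (372,203), white square bottle (397,220) and jar (372,229) in the cream tray. The green look-alike is at (369,178). The steel tray is at (166,212) and the pan at (255,226). Next I zoom in.

```bash
cat > h.py <<'E'
import cv2,numpy as np
from cell import ctrl,capture,get_calibration
def ray(c,uv):
    K=np.array([[c["fx"],0,c["cx"]],[0,c["fy"],c["cy"]],[0,0,1]])
    p=cv2.undistortPoints(np.array(uv,float).reshape(-1,1,2),K,np.array(c["distortion"],float)).reshape(-1,2)
    R=np.array(c["R"]);o=-R.T@np.array(c["t"])
    d=np.c_[p,np.ones(len(p))]@R
    return o,d/np.linalg.norm(d,axis=1)[:,None]
def plane(c,uv,z):
    o,d=ray(c,uv); return o+d*((z-o[2])/d[:,2])[:,None]
def proj(c,X):
    K=np.array([[c["fx"],0,c["cx"]],[0,c["fy"],c["cy"]],[0,0,1]])
    r,_=cv2.Rodrigues(np.array(c["R"]))
    return cv2.projectPoints(np.array(X,float).reshape(-1,1,3),r,np.array(c["t"],float),K,np.array(c["distortion"],float))[0].reshape(-1,2)
E
python3 - <<'E'
import cv2
a=cv2.imread("pics/scene0.png")[150:270,300:440]; b=cv2.imread("pics/side0.png")[220:335,100:240]
cv2.imwrite("pics/c1.png",cv2.resize(a,None,fx=5.5,fy=5,interpolation=2)[:600]); cv2.imwrite("pics/c2.png",cv2.resize(b,None,fx=5,fy=5,interpolation=2))
a=cv2.imread("pics/scene0.png")[165:270,110:310]
cv2.imwrite("pics/c3.png",cv2.resize(a,None,fx=4,fy=4,interpolation=2))
E
```

```text
(no output)
```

View pics/c1.png

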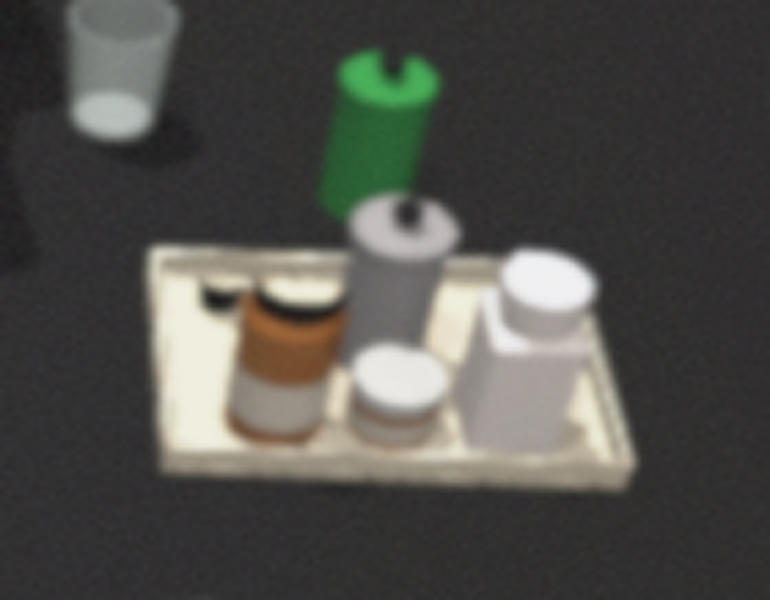

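View pics/c2.png

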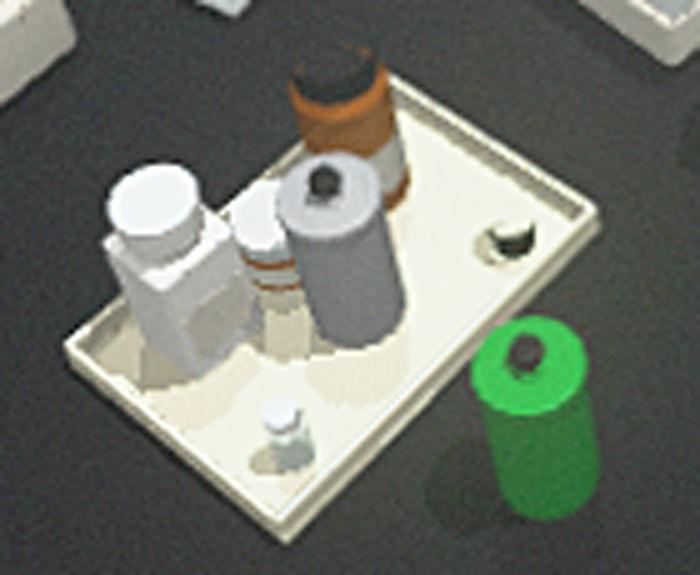

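View pics/c3.png

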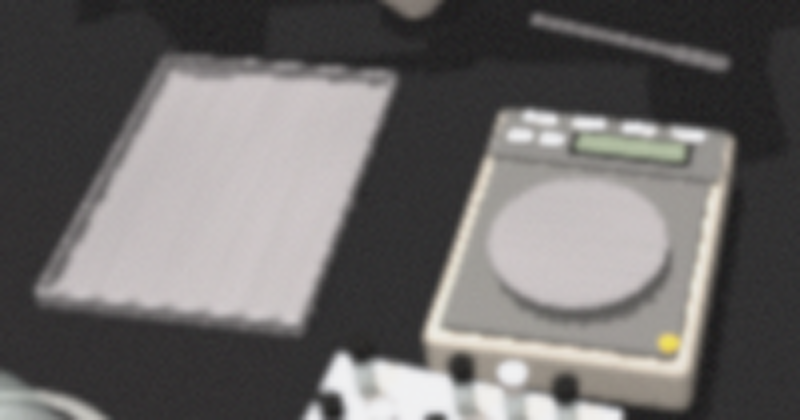

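Run:
```python
from h import *
s=get_calibration("scene"); d=get_calibration("side")
f1=lambda p:[p[0]/5.5+300,p[1]/5+150]
f2=lambda p:[p[0]/5+100,p[1]/5+220]
f3=lambda p:[p[0]/4+110,p[1]/4+165]
pr=lambda *a:print(*[np.round(x,0).tolist() if not isinstance(x,str) else x for x in a])
pr("home sc",plane(s,[f1(p) for p in[(150,248),(160,462),(633,468)]],22))
pr("home sd",plane(d,[f2(p) for p in[(68,350),(287,535),(598,213),(388,75)]],22))
pr("can",plane(s,[f1((405,228))],112),plane(d,[f2((330,197))],112))
pr("sq",plane(s,[f1((548,280))],126),plane(d,[f2((155,200))],126))
pr("rd",plane(s,[f1((302,288))],126),plane(d,[f2((339,72))],126))
pr("jar",plane(s,[f1((400,377))],46))
pr("side",plane(s,[f3(p) for p in[(165,58),(398,72),(302,330),(40,295)]],15))
pr("pan",plane(s,[f3((579,243))],79))
```

```text
home sc [[433.0, 198.0, 22.0], [620.0, 201.0, 22.0], [602.0, 454.0, 22.0]]
home sd [[593.0, 453.0, 22.0], [415.0, 449.0, 22.0], [429.0, 201.0, 22.0], [602.0, 205.0, 22.0]]
can [[502.0, 327.0, 112.0]] [[495.0, 327.0, 112.0]]
sq [[557.0, 393.0, 126.0]] [[554.0, 392.0, 126.0]]
rd [[576.0, 264.0, 126.0]] [[546.0, 273.0, 126.0]]
jar [[562.0, 329.0, 46.0]]
side [[376.0, -418.0, 15.0], [376.0, -206.0, 15.0], [675.0, -218.0, 15.0], [661.0, -427.0, 15.0]]
pan [[628.0, -17.0, 79.0]]
```

>>> {"name": "jog_arm", "arguments": {"plan": [{"xyz": [34.3, 14.7, 7], "turn": [0, 0, 1.257], "jaw": 0}, {"xyz": [34.3, 14.7, 7], "turn": [0, 0, 1.257], "jaw": 0}, {"xyz": [34.3, 14.7, 7], "turn": [0, 0, 1.257], "jaw": 0}, {"xyz": [34.3, 14.7, 7], "turn": [0, 0, 1.257], "jaw": 0}, {"xyz": [34.3, 14.7, 7], "turn": [0, 0, 1.257], "jaw": 0}, {"xyz": [34.3, 14.7, 7], "turn": [0, 0, 1.257], "jaw": 0}, {"xyz": [34.3, 14.7, 7], "turn": [0, 0, 1.257], "jaw": 0}, {"xyz": [34.3, 14.7, 7], "turn": [0, 0, 1.257], "jaw": 0}, {"xyz": [34.3, 14.7, 7], "turn": [0, 0, 1.257], "jaw": 0}, {"xyz": [34.3, 14.7, 7], "turn": [0, 0, 1.257], "jaw": 0}]}}

```text
time: 1.4
eef_pos: [519.5, -400.5, 300.4]
tcp_rot: [-3.141, -0.0, 1.568]
ft_force: [-0.2, -0.6, 0.0]
opening: 93.6
```

```bash
cat > shot.py <<'E'
import sys,pickle
from h import *
n=sys.argv[1]; cam=sys.argv[2] if len(sys.argv)>2 else "wrist"
o=ctrl.get_obs(); c=get_calibration(cam); im=capture(cam)
cv2.imwrite(f"pics/{n}.png",im[:,:,::-1]); pickle.dump(c,open(f"pics/{n}.pkl","wb"))
print(round(o["time"],2),np.round(o["eef_pos"],1),np.round(o["tcp_rot"],3),np.round(o["joints"],2),np.round(o["ft_force"],1),round(o["opening"],1))
E
python3 shot.py w1
```

```text
1.4 [ 519.5 -400.5  300.4] [-3.141 -0.     1.568] [-0.76  0.38  1.19 -0.    1.58 -0.76] [-0.2 -0.6  0. ] 93.6
```

View pics/w1.png

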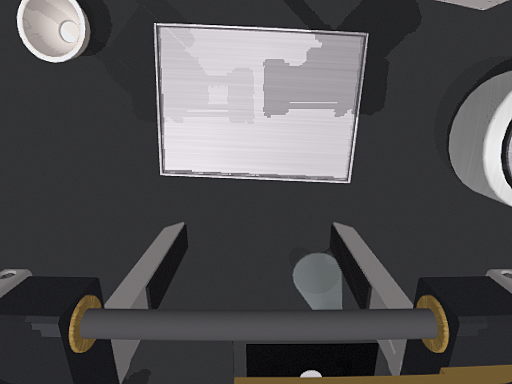

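The steel tray rim corners are at (155,24), (367,34), (350,182) and (161,175). Next I look at the pan.

>>> {"name": "jog_arm", "arguments": {"plan": [{"xyz": [10, 29, 0], "turn": [0, 0, 0], "jaw": 0}, {"xyz": [10, 29, 0], "turn": [0, 0, 0], "jaw": 0}, {"xyz": [10, 29, 0], "turn": [0, 0, 0], "jaw": 0}, {"xyz": [10, 29, 0], "turn": [0, 0, 0], "jaw": 0}, {"xyz": [10, 29, 0], "turn": [0, 0, 0], "jaw": 0}, {"xyz": [10, 29, 0], "turn": [0, 0, 0], "jaw": 0}, {"xyz": [10, 29, 0], "turn": [0, 0, 0], "jaw": 0}]}}

```text
time: 2.33
eef_pos: [620.1, -110.6, 300.5]
tcp_rot: [-3.141, 0.001, 1.57]
ft_force: [-0.5, -0.9, -0.5]
opening: 94.2
```

```bash
python3 shot.py w2
python3 - <<'E'
from h import *
import pickle
c=pickle.load(open("pics/w1.pkl","rb"))
p=plane(c,[(155,24),(367,34),(350,182),(161,175)],15); print(np.round(p),np.round(p.mean(0)),np.round(np.linalg.norm(p-np.roll(p,1,0),axis=1)))
E
```

```text
2.33 [ 620.1 -110.6  300.5] [-3.141e+00  1.000e-03  1.570e+00] [-0.29  0.33  1.25 -0.    1.56 -0.29] [-0.5 -0.9 -0.5] 94.2
[[ 381. -212.   15.]
 [ 666. -226.   15.]
 [ 659. -432.   15.]
 [ 371. -420.   15.]] [ 519. -323.   15.] [208. 286. 207. 288.]
```

View pics/w2.png

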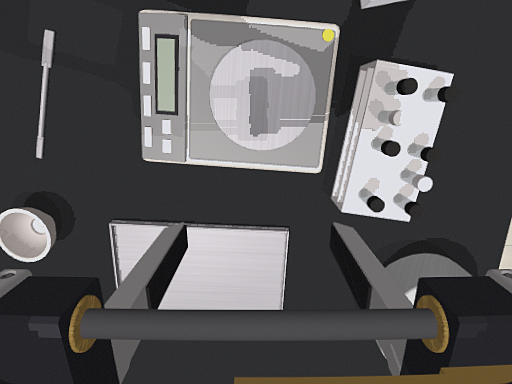

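>>> {"name": "jog_arm", "arguments": {"plan": [{"xyz": [-9, 34, 0], "turn": [0, 0, 0], "jaw": 0}, {"xyz": [-9, 34, 0], "turn": [0, 0, 0], "jaw": 0}, {"xyz": [-9, 34, 0], "turn": [0, 0, 0], "jaw": 0}, {"xyz": [-9, 34, 0], "turn": [0, 0, 0], "jaw": 0}, {"xyz": [-9, 34, 0], "turn": [0, 0, 0], "jaw": 0}, {"xyz": [-9, 34, 0], "turn": [0, 0, 0], "jaw": 0}, {"xyz": [-9, 34, 0], "turn": [0, 0, 0], "jaw": 0}, {"xyz": [-9, 34, 0], "turn": [0, 0, 0], "jaw": 0}]}}

```text
time: 3.38
eef_pos: [531.1, 228.2, 300.5]
tcp_rot: [3.141, 0.001, 1.569]
ft_force: [1.0, -0.8, 0.3]
opening: 94.0
```

```bash
python3 shot.py w3; python3 shot.py side1 side; python3 shot.py scene1 scene
```

```text
3.38 [531.1 228.2 300.5] [3.141e+00 1.000e-03 1.569e+00] [ 0.29  0.25  1.37 -0.    1.52  0.29] [ 1.  -0.8  0.3] 94.0
3.42 [531.2 228.  300.5] [3.141e+00 1.000e-03 1.568e+00] [ 0.29  0.25  1.37 -0.    1.52  0.29] [ 0.2  0.6 -0.1] 94.0
3.48 [531.2 228.  300.5] [3.141e+00 1.000e-03 1.568e+00] [ 0.29  0.25  1.37 -0.    1.52  0.29] [ 0.5  0.2 -0.6] 93.6
```

View pics/w3.png

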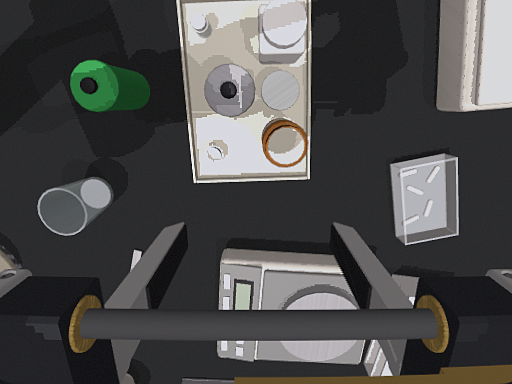

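In w2 the pan is a disc centred near (263,95). In w3 the canister's knob is at (228,90), the jar at (280,90), the round bottle at (285,143) and the square bottle at (285,30), which is cut by the frame. I shift +60 mm in y for a full view.

>>> {"name": "jog_arm", "arguments": {"plan": [{"xyz": [0, 6, 0], "turn": [0, 0, 0], "jaw": 0}, {"xyz": [0, 6, 0], "turn": [0, 0, 0], "jaw": 0}, {"xyz": [0, 6, 0], "turn": [0, 0, 0], "jaw": 0}]}}

```text
time: 3.9
eef_pos: [530.8, 288.9, 300.2]
tcp_rot: [-3.141, 0.001, 1.57]
ft_force: [0.7, 0.2, -0.0]
opening: 94.0
```

```bash
python3 shot.py w4
python3 - <<'E'
import cv2
a=cv2.imread("pics/w4.png")[10:250,150:350]; print(a.shape)
cv2.imwrite("pics/c4.png",cv2.resize(a,None,fx=3,fy=2.5,interpolation=2)) if 0 else cv2.imwrite("pics/c4.png",cv2.resize(a,(500,600),interpolation=2))
E
```

```text
3.9 [530.8 288.9 300.2] [-3.141e+00  1.000e-03  1.570e+00] [ 0.38  0.29  1.31 -0.    1.54  0.38] [ 0.7  0.2 -0. ] 94.0
(240, 200, 3)
```

View pics/c4.png

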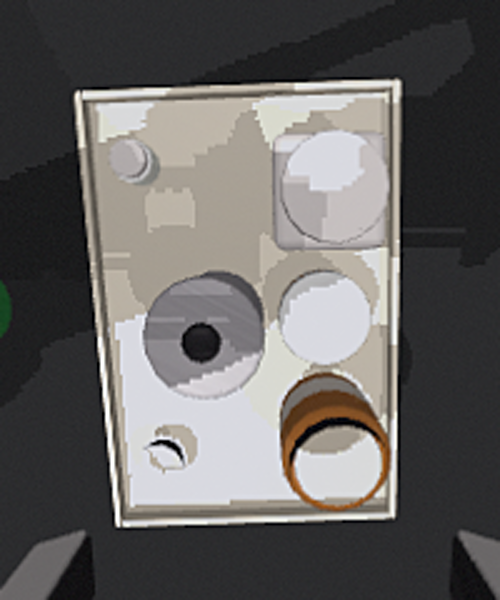

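```bash
python3 - <<'E'
from h import *
import pickle
c=pickle.load(open("pics/w4.pkl","rb")); s=pickle.load(open("pics/scene1.pkl","rb"))
f=lambda *ps:[(x/2.5+150,y/2.5+10) for x,y in ps]
p=plane(c,f((75,92),(402,80),(397,518),(117,527)),22); m=p.mean(0)
print(np.round(p),np.round(m),np.round(np.linalg.norm(p-np.roll(p,1,0),axis=1)))
dx=(p[1]-p[0]+p[2]-p[3]); yaw=np.arctan2(dx[1],dx[0]); dy=p[0]-p[3]+p[1]-p[2]; print("yaw",yaw,np.arctan2(-dy[0],dy[1]))
for n,q,z in [("sqcap",(336,186),126),("cap r",(283,186),126),("canlid",(204,337),109),("knob",(201,340),126),("jar",(325,317),46),("rd shoulder",(336,457),97),("rd cap",(340,463),126),("vial",(128,160),50),("stop",(167,453),32)]:
    print(n,np.round(plane(c,f(q),z)[0],1))
for n,q in [("sq corners",[(272,137),(275,248),(388,246)])]:
    print(n,np.round(plane(c,f(*q),96),1).tolist())
c2=pickle.load(open("pics/w2.pkl","rb"))
print("pan",plane(c2,[(262.5,95),(209,95),(316,95),(262.5,40),(262.5,150)],79).round(1).tolist())
E
python3 - <<'E'
import cv2
a=cv2.imread("pics/w2.png")[0:180,130:350]; cv2.imwrite("pics/c5.png",cv2.resize(a,None,fx=3,fy=3,interpolation=2))
a=cv2.imread("pics/side1.png")[215:335,100:230]; cv2.imwrite("pics/c6.png",cv2.resize(a,None,fx=5,fy=5,interpolation=2))
E
```

```text
[[426. 446.  22.]
 [600. 451.  22.]
 [609. 202.  22.]
 [434. 197.  22.]] [517. 324.  22.] [250. 175. 249. 175.]
yaw 0.03155973935661989 0.0327557727100763
sqcap [557.8 391.1 126. ]
cap r [535.6 391.1 126. ]
canlid [499.5 326.  109. ]
knob [499.7 326.9 126. ]
jar [559.7 328.5  46. ]
rd shoulder [562.9 264.4  97. ]
rd cap [562.2 270.1 126. ]
vial [457.5 408.9  50. ]
stop [468.7 247.6  32. ]
sq corners [[531.1, 414.0, 96.0], [532.4, 365.6, 96.0], [585.0, 366.5, 96.0]]
pan [[624.9, -17.6, 79.0], [560.3, -17.4, 79.0], [689.4, -17.5, 79.0], [624.7, 43.5, 79.0], [625.0, -84.1, 79.0]]
```

View pics/c5.png

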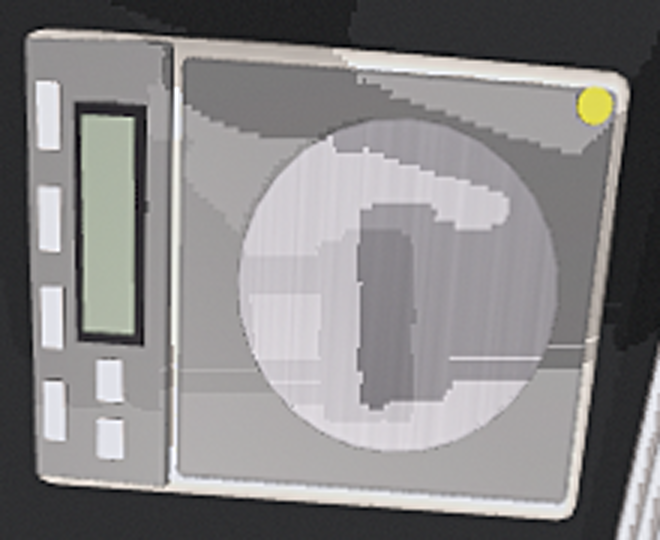

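View pics/c6.png

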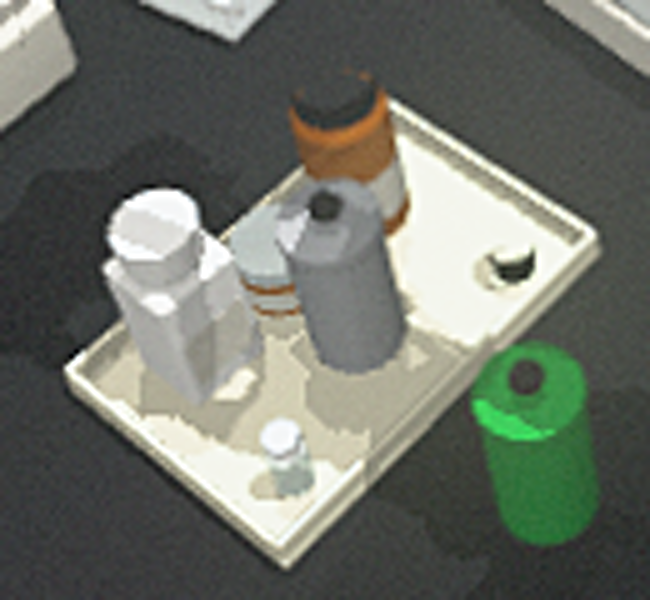

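The measurements agree with the given layout:

| Item | Position |
|---|---|
| Home tray centre | (517,324), yaw 0.032, sides 250×175 as given |
| Jar | (560,328.5) |
| Canister | (499.5,326.5) |
| Round bottle | (562.3,265.5) |
| Square bottle | (557.8,391.2) |
| Pan | (625,-19) |
| Steel tray | centre (519,-323), yaw about -0.04 |

Look-alike check: the green canister at scene (369,178) / side (206,303) stands outside the tray and is rejected. The steel one at scene (372,203), with its black knob inside the tray, is the right one and was confirmed in the crop.

First I take the round bottle, jaws along x.

>>> {"name": "jog_arm", "arguments": {"plan": [{"xyz": [3.2, -2.5, -6], "turn": [0, 0, 0.03], "jaw": 0}, {"xyz": [3.2, -2.5, -9], "turn": [0, 0, 0.03], "jaw": 0}, {"xyz": [3.2, -2.5, -14], "turn": [0, 0, 0.03], "jaw": 0}, {"xyz": [3.2, -2.5, -18], "turn": [0, 0, 0.03], "jaw": 0}, {"xyz": [3.2, -2.5, -20.5], "turn": [0, 0, 0.03], "jaw": 0}, {"xyz": [3.2, -2.5, -21.2], "turn": [0, 0, 0.03], "jaw": 0}, {"xyz": [3.2, -2.5, -21.2], "turn": [0, 0, 0.03], "jaw": 0}, {"xyz": [3.2, -2.5, -21.2], "turn": [0, 0, 0.03], "jaw": 60}, {"xyz": [3.2, -2.5, -21.2], "turn": [0, 0, 0.03], "jaw": 90}, {"xyz": [3.2, -2.5, -21.2], "turn": [0, 0, 0.03], "jaw": 120}, {"xyz": [3.2, -2.5, -21.2], "turn": [0, 0, 0.03], "jaw": 160}, {"xyz": [3.2, -2.5, -21.2], "turn": [0, 0, 0.03], "jaw": 160}, {"xyz": [3.2, -2.5, -21.2], "turn": [0, 0, 0.03], "jaw": 160}, {"xyz": [3.2, -2.5, -21.2], "turn": [0, 0, 0.03], "jaw": 160}], "force": 20}}

```text
time: 5.7
eef_pos: [562.8, 265.2, 88.8]
tcp_rot: [3.141, -0.0, 1.601]
ft_force: [-0.0, -0.5, 2.0]
opening: 55.8
```

```bash
python3 shot.py w5; python3 shot.py side2 side; python3 -c "
import cv2
a=cv2.imread('pics/side2.png')[150:335,80:260]; b=cv2.imread('pics/w5.png')
a=cv2.resize(a,(374,384)); b=cv2.resize(b,(420,384)); cv2.imwrite('pics/c7.png',cv2.hconcat([a,b]))"
```

```text
5.7 [562.8 265.2  88.8] [ 3.141 -0.     1.601] [ 0.33  0.45  1.61 -0.    1.08  0.3 ] [-0.  -0.5  2. ] 55.8
5.75 [562.8 265.2  88.8] [ 3.141 -0.     1.601] [ 0.33  0.45  1.61 -0.    1.08  0.3 ] [1.1 0.5 1.2] 55.2
```

View pics/c7.png

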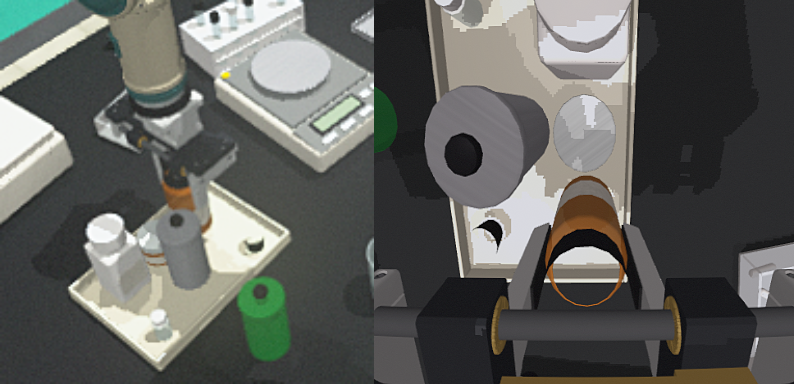

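Opening reads 55.8 mm, so the bottle is held. Next I carry it to the steel tray at (441,-275).

>>> {"name": "jog_arm", "arguments": {"plan": [{"xyz": [0, 0, 3], "turn": [0, 0, 0], "jaw": 160}, {"xyz": [0, 0, 8], "turn": [0, 0, 0], "jaw": 160}, {"xyz": [-0.5, -2, 13], "turn": [0, 0, 0], "jaw": 160}, {"xyz": [-1.5, -6, 14], "turn": [0, 0, 0], "jaw": 160}, {"xyz": [-2.7, -12, 14], "turn": [0, 0, 0], "jaw": 160}, {"xyz": [-4, -18, 14], "turn": [0, 0, 0], "jaw": 160}, {"xyz": [-5.3, -24, 14], "turn": [0, 0, 0], "jaw": 160}, {"xyz": [-6.7, -30, 14], "turn": [0, 0, 0], "jaw": 160}, {"xyz": [-8, -36, 14], "turn": [0, 0, 0], "jaw": 160}, {"xyz": [-9.3, -42, 14], "turn": [0, 0, 0], "jaw": 160}, {"xyz": [-10.7, -48, 13], "turn": [0, 0, 0], "jaw": 160}, {"xyz": [-11.7, -52, 11], "turn": [0, 0, 0], "jaw": 160}, {"xyz": [-12.2, -54, 8], "turn": [0, 0, 0], "jaw": 160}, {"xyz": [-12.2, -54, 4], "turn": [0, 0, 0], "jaw": 160}, {"xyz": [-12.2, -54, 1.5], "turn": [0, 0, 0], "jaw": 160}, {"xyz": [-12.2, -54, 0.3], "turn": [0, 0, 0], "jaw": 160}, {"xyz": [-12.2, -54, -0.05], "turn": [0, 0, 0], "jaw": 160}, {"xyz": [-12.2, -54, -0.05], "turn": [0, 0, 0], "jaw": 160}], "force": 30}}

```text
time: 8.05
eef_pos: [441.0, -275.2, 88.6]
tcp_rot: [3.14, 0.001, 1.601]
ft_force: [1.0, -0.7, -2.5]
opening: 55.4
```

```bash
python3 shot.py w6; python3 shot.py scene2 scene; python3 -c "
import cv2
a=cv2.imread('pics/scene2.png')[120:270,110:310]; b=cv2.imread('pics/w6.png')
a=cv2.resize(a,(380,285)); b=cv2.resize(b,(420,285)); cv2.imwrite('pics/c8.png',cv2.hconcat([a,b]))"
```

```text
8.05 [ 441.  -275.2   88.6] [3.140e+00 1.000e-03 1.601e+00] [-0.69  0.32  1.84  0.    0.99 -0.72] [ 1.  -0.7 -2.5] 55.4
8.1 [ 441.3 -275.5   88.9] [3.140e+00 2.000e-03 1.601e+00] [-0.69  0.32  1.83  0.    0.99 -0.72] [ 1.2 -0.1 -3. ] 55.3
```

View pics/c8.png

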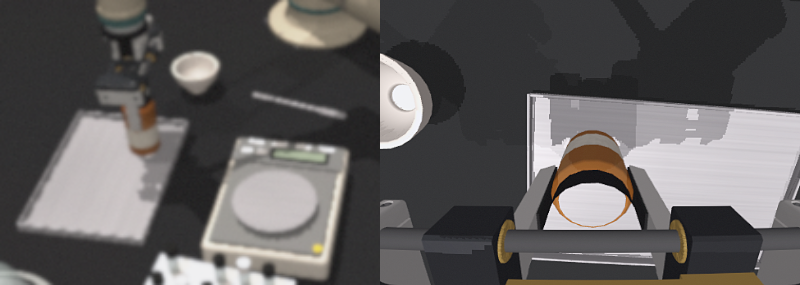

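Force is -3 N, so the weight is still hanging and the bottle is not quite down. I lower 0.5 mm more, release and go back for the square bottle.

>>> {"name": "jog_arm", "arguments": {"plan": [{"xyz": [0, 0, -0.05], "turn": [0, 0, 0], "jaw": 160}, {"xyz": [0, 0, -0.05], "turn": [0, 0, 0], "jaw": 80}, {"xyz": [0, 0, -0.05], "turn": [0, 0, 0], "jaw": 30}, {"xyz": [0, 0, -0.05], "turn": [0, 0, 0], "jaw": 0}, {"xyz": [0, 0, 2], "turn": [0, 0, 0], "jaw": 0}, {"xyz": [0, 0, 8], "turn": [0, 0, 0], "jaw": 0}, {"xyz": [0.5, 3, 13], "turn": [0, 0, 0], "jaw": 0}, {"xyz": [1.5, 9, 14.5], "turn": [0, 0, 0], "jaw": 0}, {"xyz": [2.5, 15, 14.5], "turn": [0, 0, 0], "jaw": 0}, {"xyz": [3.5, 21, 14.5], "turn": [0, 0, 0], "jaw": 0}, {"xyz": [4.5, 27, 14.5], "turn": [0, 0, 0], "jaw": 0}, {"xyz": [5.5, 33, 14.5], "turn": [0, 0, 0], "jaw": 0}, {"xyz": [6.5, 39, 14.5], "turn": [0, 0, 0], "jaw": 0}, {"xyz": [7.5, 45, 14.5], "turn": [0, 0, 0], "jaw": 0}, {"xyz": [8.5, 51, 14.5], "turn": [0, 0, 0], "jaw": 0}, {"xyz": [10, 57, 14.5], "turn": [0, 0, 0], "jaw": 0}, {"xyz": [11.1, 63, 14.5], "turn": [0, 0, 0], "jaw": 0}, {"xyz": [11.7, 66.6, 12], "turn": [0, 0, 0], "jaw": 0}, {"xyz": [11.7, 66.6, 9], "turn": [0, 0, 0], "jaw": 0}, {"xyz": [11.7, 66.6, 9], "turn": [0, 0, 0], "jaw": 0}]}}

```text
time: 10.65
eef_pos: [555.8, 390.6, 175.0]
tcp_rot: [-3.136, 0.003, 1.602]
ft_force: [0.4, -0.6, -0.1]
opening: 93.8
```

```bash
python3 shot.py w7; python3 shot.py scene3 scene; python3 -c "
import cv2
a=cv2.imread('pics/scene3.png')[120:270,110:310]; b=cv2.imread('pics/w7.png')
a=cv2.resize(a,(380,285)); b=cv2.resize(b,(420,315))[:285]; cv2.imwrite('pics/c9.png',cv2.hconcat([a,b]))"
```

```text
10.65 [555.8 390.6 175. ] [-3.136e+00  3.000e-03  1.602e+00] [ 0.51  0.47  1.34 -0.    1.34  0.48] [ 0.4 -0.6 -0.1] 93.8
10.7 [556.9 390.8 177.1] [-3.139e+00  1.000e-03  1.601e+00] [ 0.51  0.47  1.34 -0.    1.34  0.48] [-0.7  0.3  0.1] 93.8
```

View pics/c9.png

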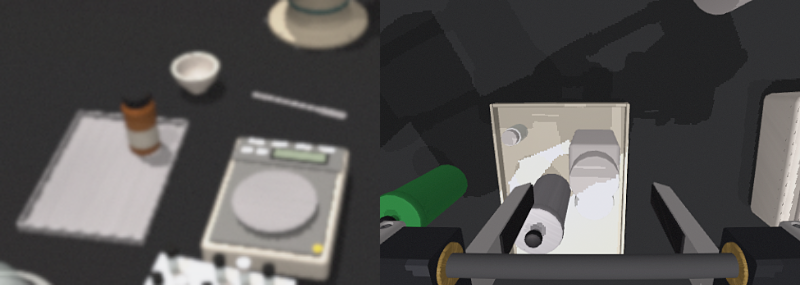

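Run:
```python
from h import *
import pickle
c=pickle.load(open("pics/w7.pkl","rb"))
P=proj(c,[(557.8,391.2,126),(499.5,326.5,126),(560,328.5,46),(530,365,96),(585,419,96)]);print(P.round())
im=cv2.imread("pics/w7.png")
for p in P: cv2.drawMarker(im,tuple(int(v) for v in p.round()),(0,0,255),0,8,1)
cv2.imwrite("pics/c10.png",cv2.resize(im[100:320,150:370],(600,600)))
```

```text
[[262. 220.]
 [186. 293.]
 [262. 247.]
 [228. 235.]
 [297. 175.]]
```

View pics/c10.png

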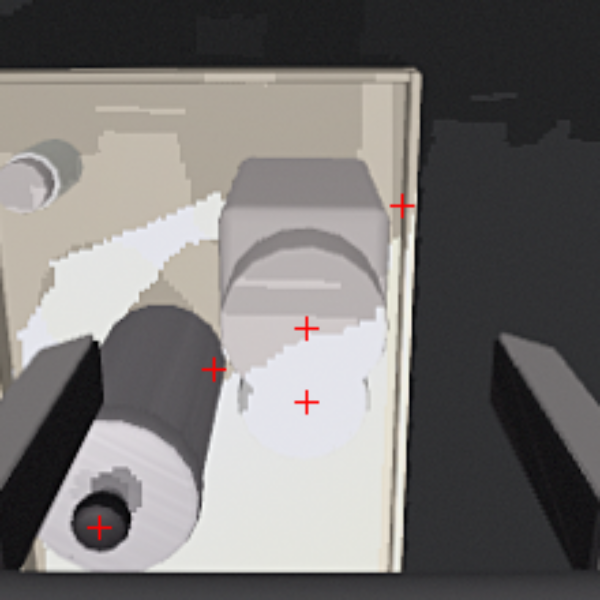

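The markers fall on the cap, knob and jar, so the positions agree. Next I descend and grip the square bottle.

>>> {"name": "jog_arm", "arguments": {"plan": [{"xyz": [0, 0, -5], "turn": [0, 0, 0], "jaw": 0}, {"xyz": [0, 0, -8], "turn": [0, 0, 0], "jaw": 0}, {"xyz": [0, 0, -8.95], "turn": [0, 0, 0], "jaw": 0}, {"xyz": [0, 0, -8.95], "turn": [0, 0, 0], "jaw": 0}, {"xyz": [0, 0, -8.95], "turn": [0, 0, 0], "jaw": 60}, {"xyz": [0, 0, -8.95], "turn": [0, 0, 0], "jaw": 95}, {"xyz": [0, 0, -8.95], "turn": [0, 0, 0], "jaw": 120}, {"xyz": [0, 0, -8.95], "turn": [0, 0, 0], "jaw": 170}, {"xyz": [0, 0, -8.95], "turn": [0, 0, 0], "jaw": 170}, {"xyz": [0, 0, -8.95], "turn": [0, 0, 0], "jaw": 170}, {"xyz": [0, 0, -8.95], "turn": [0, 0, 0], "jaw": 170}], "force": 30}}

```text
time: 12.12
eef_pos: [557.4, 391.1, 88.6]
tcp_rot: [3.142, -0.0, 1.601]
ft_force: [-0.0, 0.4, 1.1]
opening: 52.0
```

```bash
python3 shot.py w8
```

```text
12.12 [557.4 391.1  88.6] [ 3.142 -0.     1.601] [0.51 0.53 1.46 0.   1.15 0.48] [-0.   0.4  1.1] 52.0
```

View pics/w8.png

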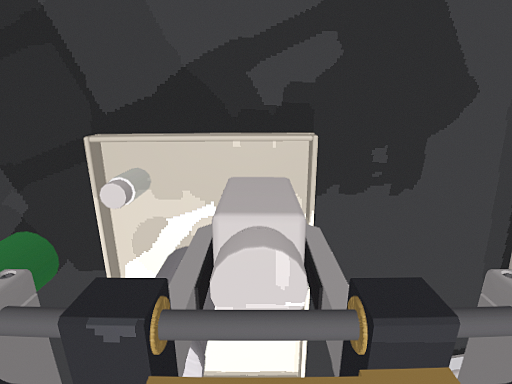

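Opening is 52.0 mm, held. Carrying it to (601,-281).

>>> {"name": "jog_arm", "arguments": {"plan": [{"xyz": [0, 0, 3], "turn": [0, 0, 0], "jaw": 170}, {"xyz": [0, 0, 8], "turn": [0, 0, 0], "jaw": 170}, {"xyz": [0.1, -2, 13], "turn": [0, 0, 0], "jaw": 170}, {"xyz": [0.4, -7, 14], "turn": [0, 0, 0], "jaw": 170}, {"xyz": [0.8, -13, 14], "turn": [0, 0, 0], "jaw": 170}, {"xyz": [1.2, -19, 14], "turn": [0, 0, 0], "jaw": 170}, {"xyz": [1.6, -25, 14], "turn": [0, 0, 0], "jaw": 170}, {"xyz": [2, -31, 14], "turn": [0, 0, 0], "jaw": 170}, {"xyz": [2.4, -37, 14], "turn": [0, 0, 0], "jaw": 170}, {"xyz": [2.8, -43, 14], "turn": [0, 0, 0], "jaw": 170}, {"xyz": [3.2, -49, 14], "turn": [0, 0, 0], "jaw": 170}, {"xyz": [3.6, -55, 14], "turn": [0, 0, 0], "jaw": 170}, {"xyz": [4, -61, 13], "turn": [0, 0, 0], "jaw": 170}, {"xyz": [4.3, -65.5, 11], "turn": [0, 0, 0], "jaw": 170}, {"xyz": [4.35, -67.2, 7], "turn": [0, 0, 0], "jaw": 170}, {"xyz": [4.35, -67.2, 3], "turn": [0, 0, 0], "jaw": 170}, {"xyz": [4.35, -67.2, 0.8], "turn": [0, 0, 0], "jaw": 170}, {"xyz": [4.35, -67.2, 0.1], "turn": [0, 0, 0], "jaw": 170}, {"xyz": [4.35, -67.2, -0.08], "turn": [0, 0, 0], "jaw": 170}, {"xyz": [4.35, -67.2, -0.08], "turn": [0, 0, 0], "jaw": 170}]}}

```text
time: 14.68
eef_pos: [601.6, -281.2, 88.2]
tcp_rot: [3.14, 0.001, 1.601]
ft_force: [-0.8, -0.4, -2.2]
opening: 51.7
```

```bash
python3 shot.py w9; python3 shot.py scene4 scene; python3 -c "
import cv2
a=cv2.imread('pics/scene4.png')[120:270,110:310]; b=cv2.imread('pics/w9.png')
a=cv2.resize(a,(380,285)); b=cv2.resize(b,(420,315))[:285]; cv2.imwrite('pics/c11.png',cv2.hconcat([a,b]))"
```

```text
14.68 [ 601.6 -281.2   88.2] [3.140e+00 1.000e-03 1.601e+00] [-0.54  0.51  1.51  0.    1.13 -0.57] [-0.8 -0.4 -2.2] 51.7
14.72 [ 601.6 -281.2   88.3] [3.140e+00 1.000e-03 1.601e+00] [-0.54  0.51  1.51  0.    1.13 -0.57] [ 0.3 -0.2 -2.2] 51.8
```

View pics/c11.png

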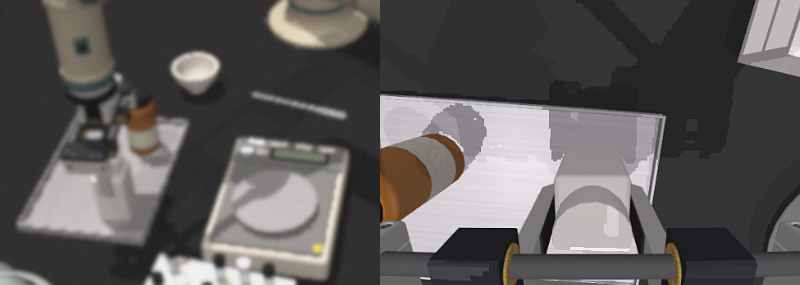

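>>> {"name": "jog_arm", "arguments": {"plan": [{"xyz": [0, 0, -0.03], "turn": [0, 0, 0], "jaw": 170}, {"xyz": [0, 0, -0.03], "turn": [0, 0, 0], "jaw": 80}, {"xyz": [0, 0, -0.03], "turn": [0, 0, 0], "jaw": 30}, {"xyz": [0, 0, -0.03], "turn": [0, 0, 0], "jaw": 0}, {"xyz": [0, 0, 2], "turn": [0, 0, 0], "jaw": 0}, {"xyz": [0, 0, 8], "turn": [0, 0, 0], "jaw": 0}, {"xyz": [-0.3, 3, 13], "turn": [0, 0, 0], "jaw": 0}, {"xyz": [-1, 9, 14.5], "turn": [0, 0, -0.17], "jaw": 0}, {"xyz": [-2, 15, 14.5], "turn": [0, 0, -0.34], "jaw": 0}, {"xyz": [-3, 21, 14.5], "turn": [0, 0, -0.51], "jaw": 0}, {"xyz": [-4, 27, 14.5], "turn": [0, 0, -0.68], "jaw": 0}, {"xyz": [-5, 33, 14.5], "turn": [0, 0, -0.85], "jaw": 0}, {"xyz": [-6.2, 39, 14.5], "turn": [0, 0, -1.02], "jaw": 0}, {"xyz": [-7.4, 45, 14.5], "turn": [0, 0, -1.19], "jaw": 0}, {"xyz": [-8.6, 51, 14.5], "turn": [0, 0, -1.36], "jaw": 0}, {"xyz": [-9.6, 56.5, 14.5], "turn": [0, 0, -1.5], "jaw": 0}, {"xyz": [-10.15, 60, 14.5], "turn": [0, 0, -1.57], "jaw": 0}, {"xyz": [-10.15, 60.75, 12], "turn": [0, 0, -1.57], "jaw": 0}, {"xyz": [-10.15, 60.75, 9], "turn": [0, 0, -1.57], "jaw": 0}, {"xyz": [-10.15, 60.75, 9], "turn": [0, 0, -1.57], "jaw": 0}]}}

```text
time: 17.27
eef_pos: [497.8, 326.0, 175.6]
tcp_rot: [3.139, 0.005, 0.031]
ft_force: [0.2, 0.0, 0.1]
opening: 93.7
```

```bash
python3 shot.py w10;python3 - <<'E'
from h import *
import pickle
c=pickle.load(open("pics/w10.pkl","rb"))
P=proj(c,[(499.5,326.5,126),(560,328.5,46)]);print(P.round())
im=cv2.imread("pics/w10.png")
for p in P: cv2.drawMarker(im,tuple(int(v) for v in p.round()),(0,0,255),0,8,1)
cv2.imwrite("pics/c12.png",im)
E
```

```text
17.27 [497.8 326.  175.6] [3.139 0.005 0.031] [ 0.46  0.34  1.55 -0.    1.26  2.  ] [0.2 0.  0.1] 93.7
[[257. 219.]
 [257. 126.]]
```

View pics/c12.png

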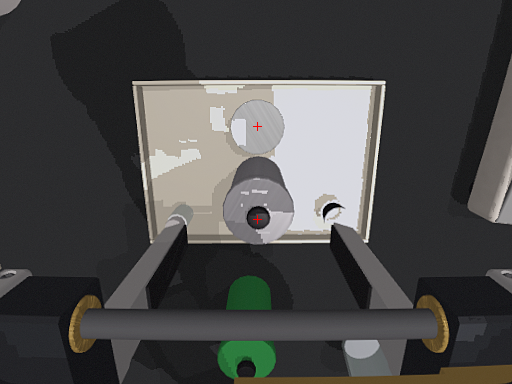

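The knob and jar coincide with the markers. Next I descend and grip the canister, jaws along y.

>>> {"name": "jog_arm", "arguments": {"plan": [{"xyz": [0, 0, -5], "turn": [0, 0, 0], "jaw": 0}, {"xyz": [0, 0, -8], "turn": [0, 0, 0], "jaw": 0}, {"xyz": [0, 0, -8.92], "turn": [0, 0, 0], "jaw": 0}, {"xyz": [0, 0, -8.92], "turn": [0, 0, 0], "jaw": 0}, {"xyz": [0, 0, -8.92], "turn": [0, 0, 0], "jaw": 60}, {"xyz": [0, 0, -8.92], "turn": [0, 0, 0], "jaw": 95}, {"xyz": [0, 0, -8.92], "turn": [0, 0, 0], "jaw": 120}, {"xyz": [0, 0, -8.92], "turn": [0, 0, 0], "jaw": 170}, {"xyz": [0, 0, -8.92], "turn": [0, 0, 0], "jaw": 170}, {"xyz": [0, 0, -8.92], "turn": [0, 0, 0], "jaw": 170}, {"xyz": [0, 0, -8.92], "turn": [0, 0, 0], "jaw": 170}], "force": 30}}

```text
time: 18.7
eef_pos: [499.6, 326.6, 88.8]
tcp_rot: [3.142, -0.0, 0.031]
ft_force: [-0.6, -0.5, 3.1]
opening: 56.4
```

```bash
python3 shot.py w11
```

```text
18.7 [499.6 326.6  88.8] [ 3.142 -0.     0.031] [ 0.46  0.42  1.66 -0.    1.06  2.  ] [-0.6 -0.5  3.1] 56.4
```

View pics/w11.png

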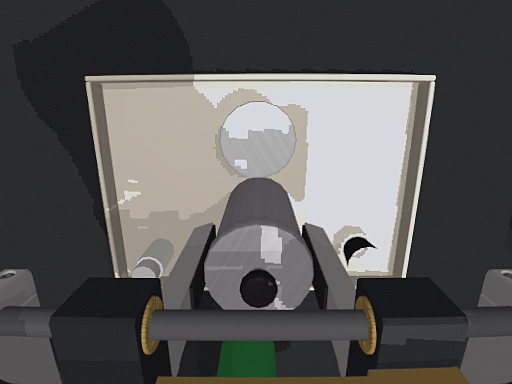

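Opening reads 56.4 mm where 54 is expected, so the pads catch the wider lid. I reopen, go 8 mm lower and regrip.

>>> {"name": "jog_arm", "arguments": {"plan": [{"xyz": [0, 0, 0], "turn": [0, 0, 0], "jaw": 70}, {"xyz": [0, 0, 0], "turn": [0, 0, 0], "jaw": 60}, {"xyz": [0, 0, -0.8], "turn": [0, 0, 0], "jaw": 60}, {"xyz": [0, 0, -0.8], "turn": [0, 0, 0], "jaw": 60}, {"xyz": [0, 0, -0.8], "turn": [0, 0, 0], "jaw": 100}, {"xyz": [0, 0, -0.8], "turn": [0, 0, 0], "jaw": 130}, {"xyz": [0, 0, -0.8], "turn": [0, 0, 0], "jaw": 170}, {"xyz": [0, 0, -0.8], "turn": [0, 0, 0], "jaw": 170}, {"xyz": [0, 0, -0.8], "turn": [0, 0, 0], "jaw": 170}], "force": 30}}

```text
time: 19.88
eef_pos: [499.5, 326.5, 80.5]
tcp_rot: [3.141, -0.0, 0.031]
ft_force: [0.0, -1.6, -1.1]
opening: 56.3
```

```bash
python3 shot.py w12; python3 shot.py side3 side; python3 -c "
import cv2
a=cv2.imread('pics/side3.png')[180:310,90:240]; b=cv2.imread('pics/w12.png')[170:350,130:390]
a=cv2.resize(a,(400,347),interpolation=2); b=cv2.resize(b,(400,277),interpolation=2); 
import numpy as np
c=np.zeros((347,800,3),np.uint8);c[:,:400]=a;c[:277,400:]=b
cv2.imwrite('pics/c13.png',c)"
```

```text
19.88 [499.5 326.5  80.5] [ 3.141 -0.     0.031] [ 0.46  0.42  1.67 -0.    1.04  2.  ] [ 0.  -1.6 -1.1] 56.3
19.93 [499.5 326.5  80.5] [ 3.141 -0.     0.031] [ 0.46  0.42  1.67 -0.    1.04  2.  ] [-0.6 -0.7 -1.4] 56.4
```

View pics/c13.png

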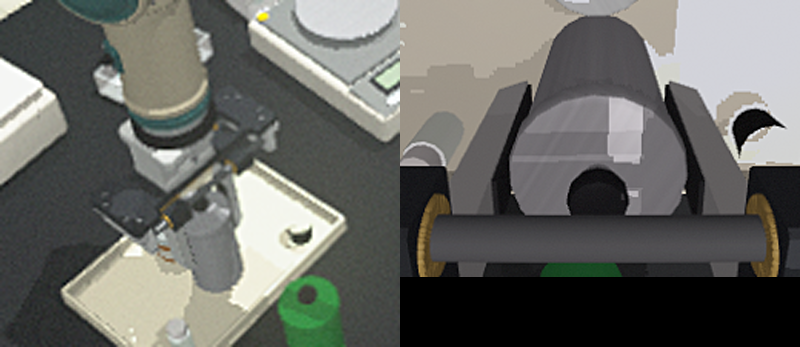

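>>> {"name": "jog_arm", "arguments": {"plan": [{"xyz": [0, 0, 0], "turn": [0, 0, 0], "jaw": 70}, {"xyz": [0, 0, 0], "turn": [0, 0, 0], "jaw": 60}, {"xyz": [0, 0, -0.5], "turn": [0, 0, 0], "jaw": 60}, {"xyz": [0, 0, -0.5], "turn": [0, 0, 0], "jaw": 60}, {"xyz": [0, 0, -0.5], "turn": [0, 0, 0], "jaw": 100}, {"xyz": [0, 0, -0.5], "turn": [0, 0, 0], "jaw": 130}, {"xyz": [0, 0, -0.5], "turn": [0, 0, 0], "jaw": 170}, {"xyz": [0, 0, -0.5], "turn": [0, 0, 0], "jaw": 170}, {"xyz": [0, 0, -0.5], "turn": [0, 0, 0], "jaw": 170}], "force": 30}}

```text
time: 21.1
eef_pos: [499.5, 326.5, 75.5]
tcp_rot: [3.141, -0.0, 0.031]
ft_force: [0.3, -0.4, -0.4]
opening: 56.5
```

The reading is the same at every height, so the long pads bear on the rigid lid. I go back to the first height, where the pads cover the lid best, and test-lift gently.

>>> {"name": "jog_arm", "arguments": {"plan": [{"xyz": [0, 0, 0], "turn": [0, 0, 0], "jaw": 70}, {"xyz": [0, 0, 0], "turn": [0, 0, 0], "jaw": 60}, {"xyz": [0, 0, 1.3], "turn": [0, 0, 0], "jaw": 60}, {"xyz": [0, 0, 1.3], "turn": [0, 0, 0], "jaw": 60}, {"xyz": [0, 0, 1.3], "turn": [0, 0, 0], "jaw": 100}, {"xyz": [0, 0, 1.3], "turn": [0, 0, 0], "jaw": 130}, {"xyz": [0, 0, 1.3], "turn": [0, 0, 0], "jaw": 170}, {"xyz": [0, 0, 1.3], "turn": [0, 0, 0], "jaw": 170}, {"xyz": [0, 0, 1.3], "turn": [0, 0, 0], "jaw": 170}, {"xyz": [0, 0, 2], "turn": [0, 0, 0], "jaw": 170}, {"xyz": [0, 0, 3.3], "turn": [0, 0, 0], "jaw": 170}, {"xyz": [0, 0, 3.3], "turn": [0, 0, 0], "jaw": 170}, {"xyz": [0, 0, 3.3], "turn": [0, 0, 0], "jaw": 170}], "force": 35}}

```text
time: 22.72
eef_pos: [499.4, 326.5, 108.6]
tcp_rot: [3.142, -0.0, 0.031]
ft_force: [0.8, 0.4, -3.0]
opening: 56.0
```

```bash
python3 shot.py w13; python3 shot.py side4 side; python3 -c "
import cv2
a=cv2.imread('pics/side4.png')[180:310,90:240]; b=cv2.imread('pics/w13.png')[170:350,130:390]
a=cv2.resize(a,(400,347),interpolation=2); b=cv2.resize(b,(400,277),interpolation=2); 
import numpy as np
c=np.zeros((347,800,3),np.uint8);c[:,:400]=a;c[:277,400:]=b
cv2.imwrite('pics/c14.png',c)"
```

```text
22.73 [499.4 326.5 108.6] [ 3.142 -0.     0.031] [ 0.46  0.4   1.64 -0.    1.1   2.  ] [ 0.8  0.4 -3. ] 56.0
22.77 [499.3 326.4 108.4] [3.141 0.    0.031] [ 0.46  0.4   1.64 -0.    1.1   2.  ] [-0.5 -0.3 -3.7] 56.3
```

View pics/c14.png

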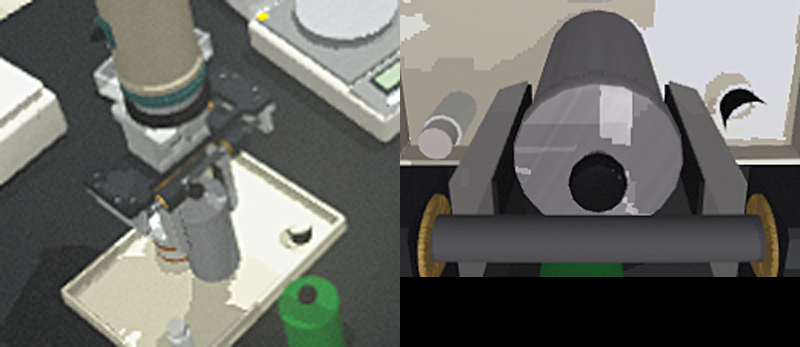

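The canister is held upright at -3 N. Carrying it to (517,-368).

>>> {"name": "jog_arm", "arguments": {"plan": [{"xyz": [0, 0, 3], "turn": [0, 0, 0], "jaw": 170}, {"xyz": [0, -1, 8], "turn": [0, 0, 0], "jaw": 170}, {"xyz": [0.1, -4, 12], "turn": [0, 0, 0], "jaw": 170}, {"xyz": [0.3, -9, 13], "turn": [0, 0, 0], "jaw": 170}, {"xyz": [0.4, -15, 13], "turn": [0, 0, 0], "jaw": 170}, {"xyz": [0.6, -21, 13], "turn": [0, 0, 0], "jaw": 170}, {"xyz": [0.7, -27, 13], "turn": [0, 0, 0], "jaw": 170}, {"xyz": [0.8, -33, 13], "turn": [0, 0, 0], "jaw": 170}, {"xyz": [1, -39, 13], "turn": [0, 0, 0], "jaw": 170}, {"xyz": [1.2, -45, 13], "turn": [0, 0, 0], "jaw": 170}, {"xyz": [1.4, -51, 13], "turn": [0, 0, 0], "jaw": 170}, {"xyz": [1.6, -57, 13], "turn": [0, 0, 0], "jaw": 170}, {"xyz": [1.7, -63, 13], "turn": [0, 0, 0], "jaw": 170}, {"xyz": [1.75, -67.5, 13], "turn": [0, 0, 0], "jaw": 170}, {"xyz": [1.75, -69.45, 11], "turn": [0, 0, 0], "jaw": 170}, {"xyz": [1.75, -69.45, 6], "turn": [0, 0, 0], "jaw": 170}, {"xyz": [1.75, -69.45, 1.5], "turn": [0, 0, 0], "jaw": 170}, {"xyz": [1.75, -69.45, -1], "turn": [0, 0, 0], "jaw": 170}, {"xyz": [1.75, -69.45, -2], "turn": [0, 0, 0], "jaw": 170}, {"xyz": [1.75, -69.45, -2.08], "turn": [0, 0, 0], "jaw": 170}]}}

```text
time: 25.32
eef_pos: [517.0, -366.6, 87.8]
tcp_rot: [-3.141, 0.0, 0.032]
ft_force: [-0.3, 0.2, -3.6]
opening: 56.0
```

```bash
python3 shot.py w14; python3 shot.py scene5 scene; python3 -c "
import cv2
a=cv2.imread('pics/scene5.png')[120:270,110:310]; b=cv2.imread('pics/w14.png')
a=cv2.resize(a,(380,285)); b=cv2.resize(b,(420,315))[:285]; cv2.imwrite('pics/c15.png',cv2.hconcat([a,b]))"
```

```text
25.32 [ 517.  -366.6   87.8] [-3.141  0.     0.032] [-0.73  0.47  1.58  0.    1.1   0.81] [-0.3  0.2 -3.6] 56.0
25.38 [ 517.2 -367.1   87.7] [-3.141 -0.     0.032] [-0.73  0.47  1.58  0.    1.1   0.81] [ 0.1 -0.7 -2.6] 56.3
```

View pics/c15.png

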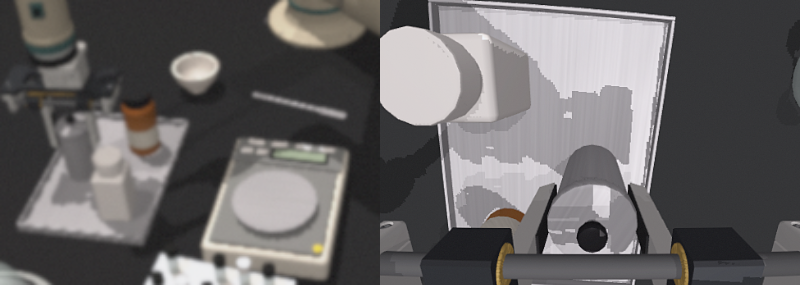

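>>> {"name": "jog_arm", "arguments": {"plan": [{"xyz": [0, 0, -0.03], "turn": [0, 0, 0], "jaw": 170}, {"xyz": [0, 0, -0.03], "turn": [0, 0, 0], "jaw": 80}, {"xyz": [0, 0, -0.03], "turn": [0, 0, 0], "jaw": 30}, {"xyz": [0, 0, -0.03], "turn": [0, 0, 0], "jaw": 0}, {"xyz": [0, 0, 2], "turn": [0, 0, 0], "jaw": 0}, {"xyz": [0, 0, 8], "turn": [0, 0, 0], "jaw": 0}, {"xyz": [0, 0, 14], "turn": [0, 0, 0], "jaw": 0}, {"xyz": [0.2, 6, 14.5], "turn": [0, 0, 0], "jaw": 0}, {"xyz": [0.5, 12, 14.5], "turn": [0, 0, 0], "jaw": 0}, {"xyz": [0.8, 18, 14.5], "turn": [0, 0, 0], "jaw": 0}, {"xyz": [1.2, 24, 14.5], "turn": [0, 0, 0], "jaw": 0}, {"xyz": [1.6, 30, 14.5], "turn": [0, 0, 0], "jaw": 0}, {"xyz": [2, 36, 14.5], "turn": [0, 0, 0], "jaw": 0}, {"xyz": [2.4, 42, 14.5], "turn": [0, 0, 0], "jaw": 0}, {"xyz": [2.8, 48, 14.5], "turn": [0, 0, 0], "jaw": 0}, {"xyz": [3.2, 54, 14.5], "turn": [0, 0, 0], "jaw": 0}, {"xyz": [3.7, 60, 14.5], "turn": [0, 0, 0], "jaw": 0}, {"xyz": [4.1, 66, 12], "turn": [0, 0, 0], "jaw": 0}, {"xyz": [4.3, 69.65, 7], "turn": [0, 0, 0], "jaw": 0}, {"xyz": [4.3, 69.65, 5], "turn": [0, 0, 0], "jaw": 0}]}}

```text
time: 27.92
eef_pos: [558.3, 331.1, 134.6]
tcp_rot: [3.141, 0.004, 0.034]
ft_force: [0.3, -0.4, 0.0]
opening: 93.9
```

```bash
python3 shot.py w15;python3 shot.py scene6 scene;python3 - <<'E'
from h import *
import pickle
c=pickle.load(open("pics/w15.pkl","rb"))
P=proj(c,[(560,328.5,46)]);print(P.round())
im=cv2.imread("pics/w15.png")
for p in P: cv2.drawMarker(im,tuple(int(v) for v in p.round()),(0,0,255),0,8,1)
a=cv2.imread('pics/scene6.png')[120:270,110:310]
cv2.imwrite("pics/c16.png",cv2.hconcat([cv2.resize(a,(380,285)),cv2.resize(im,(420,315))[:285]]))
E
```

```text
27.93 [558.3 331.1 134.6] [3.141 0.004 0.034] [0.43 0.45 1.48 0.   1.22 1.96] [ 0.3 -0.4  0. ] 93.9
27.98 [557.2 329.3 132.4] [3.139 0.007 0.033] [0.43 0.45 1.48 0.   1.22 1.96] [-0.2 -0.5 -1.8] 93.7
[[261. 202.]]
```

View pics/c16.png

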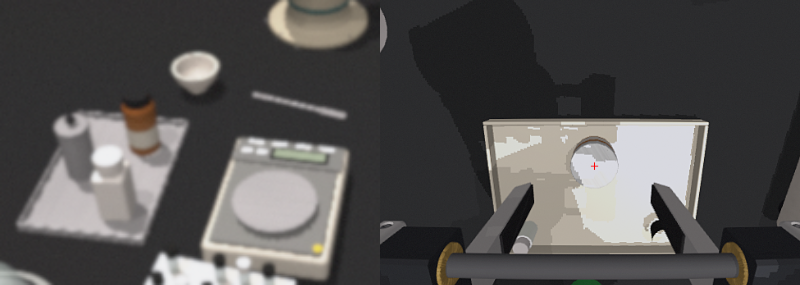

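All three stand upright and released in the steel tray, and the jar sits on its marker. Next I pick up the jar.

>>> {"name": "jog_arm", "arguments": {"plan": [{"xyz": [0, 0, -3], "turn": [0, 0, 0], "jaw": 0}, {"xyz": [0, 0, -7], "turn": [0, 0, 0], "jaw": 0}, {"xyz": [0, 0, -9.5], "turn": [0, 0, 0], "jaw": 0}, {"xyz": [0, 0, -10.2], "turn": [0, 0, 0], "jaw": 0}, {"xyz": [0, 0, -10.2], "turn": [0, 0, 0], "jaw": 0}, {"xyz": [0, 0, -10.2], "turn": [0, 0, 0], "jaw": 60}, {"xyz": [0, 0, -10.2], "turn": [0, 0, 0], "jaw": 100}, {"xyz": [0, 0, -10.2], "turn": [0, 0, 0], "jaw": 130}, {"xyz": [0, 0, -10.2], "turn": [0, 0, 0], "jaw": 170}, {"xyz": [0, 0, -10.2], "turn": [0, 0, 0], "jaw": 170}, {"xyz": [0, 0, -10.2], "turn": [0, 0, 0], "jaw": 170}], "force": 20}}

```text
time: 29.4
eef_pos: [560.0, 328.6, 35.8]
tcp_rot: [-3.142, 0.0, 0.031]
ft_force: [0.4, -0.4, 1.1]
opening: 50.8
```

```bash
python3 shot.py w16
```

```text
29.4 [560.  328.6  35.8] [-3.142  0.     0.031] [0.42 0.54 1.6  0.   1.01 1.96] [ 0.4 -0.4  1.1] 50.8
```

View pics/w16.png

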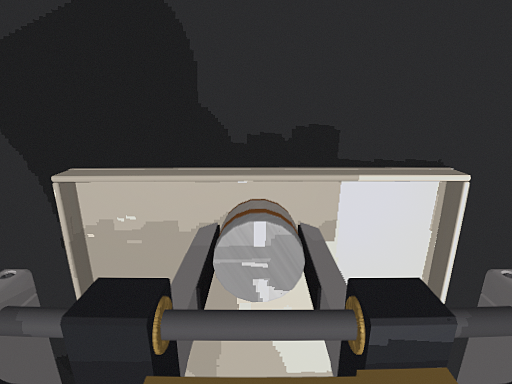

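Jar held at 50.8 mm. Carrying it to the pan at (625,-19).

>>> {"name": "jog_arm", "arguments": {"plan": [{"xyz": [0, 0, 3], "turn": [0, 0, 0], "jaw": 170}, {"xyz": [0, 0, 8], "turn": [0, 0, 0], "jaw": 170}, {"xyz": [0.5, -2.5, 13], "turn": [0, 0, 0], "jaw": 170}, {"xyz": [1.5, -8, 14], "turn": [0, 0, 0], "jaw": 170}, {"xyz": [2.6, -14, 14], "turn": [0, 0, 0], "jaw": 170}, {"xyz": [3.8, -20, 14], "turn": [0, 0, 0], "jaw": 170}, {"xyz": [4.9, -26, 14], "turn": [0, 0, 0], "jaw": 170}, {"xyz": [6, -31.5, 14], "turn": [0, 0, 0], "jaw": 170}, {"xyz": [6.5, -34.7, 13], "turn": [0, 0, 0], "jaw": 170}, {"xyz": [6.5, -34.7, 10.5], "turn": [0, 0, 0], "jaw": 170}, {"xyz": [6.5, -34.7, 8.8], "turn": [0, 0, 0], "jaw": 170}, {"xyz": [6.5, -34.7, 7.9], "turn": [0, 0, 0], "jaw": 170}, {"xyz": [6.5, -34.7, 7.6], "turn": [0, 0, 0], "jaw": 170}, {"xyz": [6.5, -34.7, 7.55], "turn": [0, 0, 0], "jaw": 170}, {"xyz": [6.5, -34.7, 7.55], "turn": [0, 0, 0], "jaw": 170}]}}

```text
time: 31.32
eef_pos: [625.5, -18.2, 111.9]
tcp_rot: [3.141, -0.001, 0.031]
ft_force: [1.0, -0.5, -1.2]
opening: 50.5
```

```bash
python3 shot.py w17; python3 shot.py scene7 scene; python3 shot.py side7 side
python3 - <<'E'
from h import *
a=cv2.imread('pics/scene7.png')[170:270,200:320];b=cv2.imread('pics/side7.png')[140:240,170:290]
cv2.imwrite("pics/c17.png",cv2.hconcat([cv2.resize(a,(400,333),interpolation=2),cv2.resize(b,(400,333),interpolation=2)]))
E
```

```text
31.32 [625.5 -18.2 111.9] [ 3.141e+00 -1.000e-03  3.100e-02] [-0.14  0.43  1.57 -0.    1.14  1.4 ] [ 1.  -0.5 -1.2] 50.5
31.38 [625.4 -18.3 111.9] [ 3.141e+00 -1.000e-03  3.100e-02] [-0.14  0.43  1.57 -0.    1.14  1.4 ] [-0.2 -0.7 -0.8] 50.8
31.43 [625.4 -18.3 111.9] [ 3.141e+00 -1.000e-03  3.100e-02] [-0.14  0.43  1.57 -0.    1.14  1.4 ] [ 0.4  0.7 -1.2] 50.6
```

View pics/c17.png

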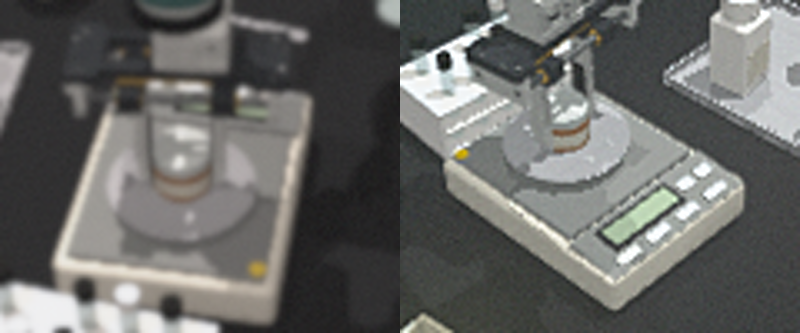

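View pics/w17.png

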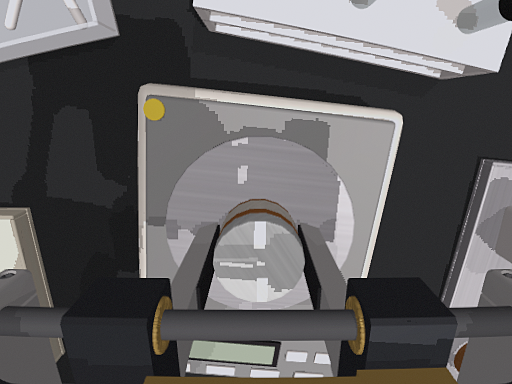

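Run:
```python
from h import *
import pickle
from scipy.optimize import least_squares
def fit(n,pts):
    c=pickle.load(open(f"pics/{n}.pkl","rb"));p=plane(c,pts,79)[:,:2]
    r=least_squares(lambda q:np.hypot(*(p-q[:2]).T)-65,[625,-18]);print(n,r.x.round(1),r.fun.round(1))
fit("w17",[(262,137),(166,212),(354,220),(200,160),(335,168)])
fit("w2",[(209,95),(316,95),(263,39.5),(263,150.3)])
f=lambda x,y:(x/3.333+170,y/3.333+140)
fit("side7",[f(503,148),f(565,184),f(632,140),f(528,172),f(610,170)])
```

```text
w17 [623.4 -20.4] [ 0.3  0.4 -1.  -1.1  1. ]
w2 [624.8 -20.3] [-0.4 -0.4 -0.7 -0.8]
side7 [ 309.4 -263.9] [-0.4  2.9  3.4  0.9 -4.6]
```

The pan fit gives (624,-20.4) and the jar is within 2.5 mm of it, still hanging. I trim by 1–2 mm, lower and release.

>>> {"name": "jog_arm", "arguments": {"plan": [{"xyz": [-0.1, -0.2, 0], "turn": [0, 0, 0], "jaw": 170}, {"xyz": [-0.1, -0.2, -0.07], "turn": [0, 0, 0], "jaw": 170}, {"xyz": [-0.1, -0.2, -0.07], "turn": [0, 0, 0], "jaw": 170}, {"xyz": [-0.1, -0.2, -0.07], "turn": [0, 0, 0], "jaw": 90}, {"xyz": [-0.1, -0.2, -0.07], "turn": [0, 0, 0], "jaw": 40}, {"xyz": [-0.1, -0.2, -0.07], "turn": [0, 0, 0], "jaw": 0}, {"xyz": [-0.1, -0.2, -0.07], "turn": [0, 0, 0], "jaw": 0}, {"xyz": [-0.1, -0.2, 2], "turn": [0, 0, 0], "jaw": 0}, {"xyz": [-0.1, -0.2, 6], "turn": [0, 0, 0], "jaw": 0}, {"xyz": [-0.1, -0.2, 10], "turn": [0, 0, 0], "jaw": 0}, {"xyz": [-0.1, -0.2, 12], "turn": [0, 0, 0], "jaw": 0}, {"xyz": [-0.1, -0.2, 12], "turn": [0, 0, 0], "jaw": 0}]}}

```text
time: 32.98
eef_pos: [625.0, -20.6, 233.0]
tcp_rot: [3.141, -0.004, 0.031]
ft_force: [0.2, -0.2, -0.6]
opening: 94.2
```

```bash
python3 shot.py w18; python3 shot.py scene8 scene
python3 - <<'E'
from h import *
import pickle
c=pickle.load(open("pics/w18.pkl","rb"));P=proj(c,[(624.5,-20.4,121),(624.5,-20.4,79)])
im=cv2.imread("pics/w18.png")
for p in P[:1]: cv2.drawMarker(im,tuple(int(v) for v in p.round()),(0,0,255),0,8,1)
a=cv2.imread('pics/scene8.png')[140:270,110:310]
cv2.imwrite("pics/c18.png",cv2.hconcat([cv2.resize(a,(400,260),interpolation=2),cv2.resize(im,(400,300))[:260]]))
E
```

```text
32.98 [625.  -20.6 233. ] [ 3.141 -0.004  0.031] [-0.14  0.35  1.39 -0.    1.4   1.4 ] [ 0.2 -0.2 -0.6] 94.2
33.02 [624.1 -20.4 231.4] [ 3.141e+00 -1.000e-03  3.100e-02] [-0.14  0.35  1.39 -0.    1.4   1.4 ] [ 0.4  1.3 -0.4] 94.1
```

View pics/c18.png

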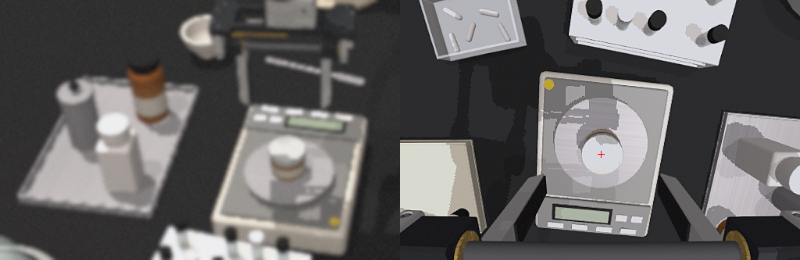

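The jar stands on the pan, with its lid on the marker. Now I return the canister, keeping the jaws along y.

>>> {"name": "jog_arm", "arguments": {"plan": [{"xyz": [-1.5, -5, 0], "turn": [0, 0, 0], "jaw": 0}, {"xyz": [-3.3, -11, 0], "turn": [0, 0, 0], "jaw": 0}, {"xyz": [-5.1, -17, 0], "turn": [0, 0, 0], "jaw": 0}, {"xyz": [-6.9, -23, 0], "turn": [0, 0, 0], "jaw": 0}, {"xyz": [-8.7, -29, 0], "turn": [0, 0, 0], "jaw": 0}, {"xyz": [-10.2, -33.5, 0], "turn": [0, 0, 0], "jaw": 0}, {"xyz": [-10.7, -34.75, -2], "turn": [0, 0, 0], "jaw": 0}, {"xyz": [-10.7, -34.75, -6], "turn": [0, 0, 0], "jaw": 0}, {"xyz": [-10.7, -34.75, -10.5], "turn": [0, 0, 0], "jaw": 0}, {"xyz": [-10.7, -34.75, -13.5], "turn": [0, 0, 0], "jaw": 0}, {"xyz": [-10.7, -34.75, -14.38], "turn": [0, 0, 0], "jaw": 0}, {"xyz": [-10.7, -34.75, -14.38], "turn": [0, 0, 0], "jaw": 0}, {"xyz": [-10.7, -34.75, -14.38], "turn": [0, 0, 0], "jaw": 60}, {"xyz": [-10.7, -34.75, -14.38], "turn": [0, 0, 0], "jaw": 100}, {"xyz": [-10.7, -34.75, -14.38], "turn": [0, 0, 0], "jaw": 130}, {"xyz": [-10.7, -34.75, -14.38], "turn": [0, 0, 0], "jaw": 170}, {"xyz": [-10.7, -34.75, -14.38], "turn": [0, 0, 0], "jaw": 170}, {"xyz": [-10.7, -34.75, -14.38], "turn": [0, 0, 0], "jaw": 170}], "force": 35}}

```text
time: 35.33
eef_pos: [517.1, -368.0, 87.8]
tcp_rot: [3.141, -0.0, 0.031]
ft_force: [-0.8, 0.5, 2.9]
opening: 56.2
```

```bash
python3 shot.py w19; python3 shot.py scene9 scene
python3 - <<'E'
from h import *
im=cv2.imread("pics/w19.png")
a=cv2.imread('pics/scene9.png')[140:270,110:310]
cv2.imwrite("pics/c19.png",cv2.hconcat([cv2.resize(a,(400,260),interpolation=2),cv2.resize(im,(400,300))[:260]]))
E
```

```text
35.33 [ 517.1 -368.    87.8] [ 3.141 -0.     0.031] [-0.73  0.47  1.58 -0.    1.1   0.81] [-0.8  0.5  2.9] 56.2
35.38 [ 517.1 -368.    87.8] [ 3.141 -0.     0.031] [-0.73  0.47  1.58 -0.    1.1   0.81] [0.6 1.2 3.8] 56.0
```

View pics/c19.png

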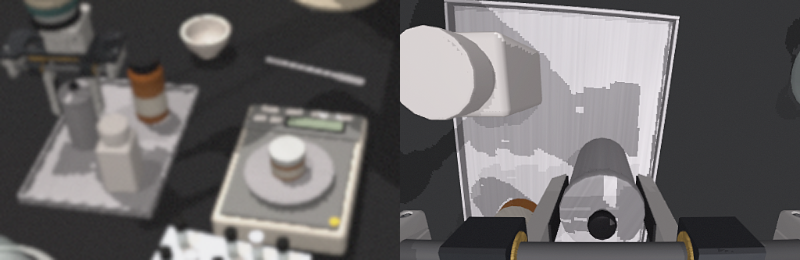

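>>> {"name": "jog_arm", "arguments": {"plan": [{"xyz": [0, 0, 3], "turn": [0, 0, 0], "jaw": 170}, {"xyz": [0, 0, 8], "turn": [0, 0, 0], "jaw": 170}, {"xyz": [0, 0, 13], "turn": [0, 0, 0], "jaw": 170}, {"xyz": [-0.1, 4, 15], "turn": [0, 0, 0], "jaw": 170}, {"xyz": [-0.2, 10, 15], "turn": [0, 0, 0], "jaw": 170}, {"xyz": [-0.4, 16, 15], "turn": [0, 0, 0], "jaw": 170}, {"xyz": [-0.6, 22, 15], "turn": [0, 0, 0], "jaw": 170}, {"xyz": [-0.8, 28, 15], "turn": [0, 0, 0], "jaw": 170}, {"xyz": [-1, 34, 15], "turn": [0, 0, 0], "jaw": 170}, {"xyz": [-1.2, 40, 15], "turn": [0, 0, 0], "jaw": 170}, {"xyz": [-1.4, 46, 15], "turn": [0, 0, 0], "jaw": 170}, {"xyz": [-1.5, 52, 15], "turn": [0, 0, 0], "jaw": 170}, {"xyz": [-1.6, 58, 15], "turn": [0, 0, 0], "jaw": 170}, {"xyz": [-1.7, 64, 14], "turn": [0, 0, 0], "jaw": 170}, {"xyz": [-1.75, 68, 12], "turn": [0, 0, 0], "jaw": 170}, {"xyz": [-1.75, 69.45, 9], "turn": [0, 0, 0], "jaw": 170}, {"xyz": [-1.75, 69.45, 5], "turn": [0, 0, 0], "jaw": 170}, {"xyz": [-1.75, 69.45, 2], "turn": [0, 0, 0], "jaw": 170}, {"xyz": [-1.75, 69.45, 0.5], "turn": [0, 0, 0], "jaw": 170}, {"xyz": [-1.75, 69.45, 0.15], "turn": [0, 0, 0], "jaw": 170}]}}

```text
time: 37.92
eef_pos: [499.1, 326.3, 87.9]
tcp_rot: [3.141, 0.002, 0.031]
ft_force: [0.1, -0.0, -2.6]
opening: 56.1
```

```bash
python3 shot.py w20; python3 shot.py side9 side
python3 - <<'E'
from h import *
im=cv2.imread("pics/w20.png")
a=cv2.imread('pics/side9.png')[180:340,90:270]
cv2.imwrite("pics/c20.png",cv2.hconcat([cv2.resize(a,(340,300),interpolation=2),cv2.resize(im,(400,300))]))
E
```

```text
37.92 [499.1 326.3  87.9] [3.141e+00 2.000e-03 3.100e-02] [ 0.46  0.42  1.67 -0.    1.06  2.  ] [ 0.1 -0.  -2.6] 56.1
37.98 [499.6 326.4  88.4] [3.141e+00 1.000e-03 3.100e-02] [ 0.46  0.42  1.66 -0.    1.06  2.  ] [-0.6  0.  -3.4] 56.2
```

View pics/c20.png

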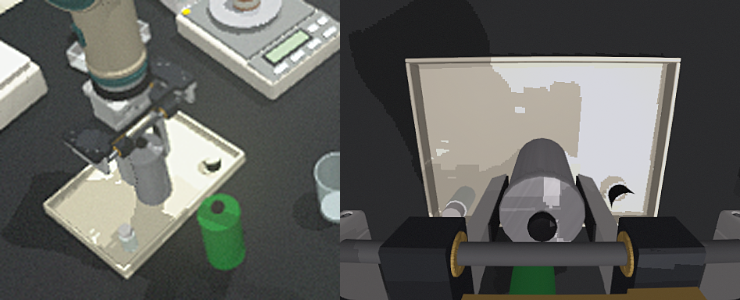

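>>> {"name": "jog_arm", "arguments": {"plan": [{"xyz": [0, 0, -0.06], "turn": [0, 0, 0], "jaw": 170}, {"xyz": [0, 0, -0.06], "turn": [0, 0, 0], "jaw": 170}, {"xyz": [0, 0, -0.06], "turn": [0, 0, 0], "jaw": 80}, {"xyz": [0, 0, -0.06], "turn": [0, 0, 0], "jaw": 30}, {"xyz": [0, 0, -0.06], "turn": [0, 0, 0], "jaw": 0}, {"xyz": [0, 0, 2], "turn": [0, 0, 0], "jaw": 0}, {"xyz": [0, 0, 8], "turn": [0, 0, 0], "jaw": 0}, {"xyz": [0.3, -3, 13], "turn": [0, 0, 0], "jaw": 0}, {"xyz": [1, -9, 14.5], "turn": [0, 0, 0.17], "jaw": 0}, {"xyz": [2, -15, 14.5], "turn": [0, 0, 0.34], "jaw": 0}, {"xyz": [3, -21, 14.5], "turn": [0, 0, 0.51], "jaw": 0}, {"xyz": [4, -27, 14.5], "turn": [0, 0, 0.68], "jaw": 0}, {"xyz": [5, -33, 14.5], "turn": [0, 0, 0.85], "jaw": 0}, {"xyz": [6.2, -39, 14.5], "turn": [0, 0, 1.02], "jaw": 0}, {"xyz": [7.4, -45, 14.5], "turn": [0, 0, 1.19], "jaw": 0}, {"xyz": [8.6, -51, 14.5], "turn": [0, 0, 1.36], "jaw": 0}, {"xyz": [9.6, -56.5, 14.5], "turn": [0, 0, 1.5], "jaw": 0}, {"xyz": [10.15, -60, 14.5], "turn": [0, 0, 1.57], "jaw": 0}, {"xyz": [10.15, -60.75, 12], "turn": [0, 0, 1.57], "jaw": 0}, {"xyz": [10.15, -60.75, 9], "turn": [0, 0, 1.57], "jaw": 0}]}}

```text
time: 40.52
eef_pos: [601.4, -282.6, 178.7]
tcp_rot: [3.14, 0.001, 1.599]
ft_force: [-0.1, 0.0, -0.6]
opening: 94.0
```

```bash
python3 shot.py w21; python3 shot.py scene10 scene
python3 - <<'E'
from h import *
im=cv2.imread("pics/w21.png")
a=cv2.imread('pics/scene10.png')[140:270,110:440]
cv2.imwrite("pics/c21.png",cv2.vconcat([cv2.resize(a,(700,276),interpolation=2),cv2.resize(cv2.copyMakeBorder(im,0,0,0,400,0),(700,295))]))
E
```

```text
40.52 [ 601.4 -282.6  178.7] [3.140e+00 1.000e-03 1.599e+00] [-0.54  0.44  1.38 -0.    1.32 -0.57] [-0.1  0.  -0.6] 94.0
40.58 [ 598.9 -280.6  173.8] [-3.136 -0.004  1.6  ] [-0.54  0.44  1.39  0.    1.32 -0.57] [-1.8  1.1 -2.9] 93.8
```

View pics/c21.png

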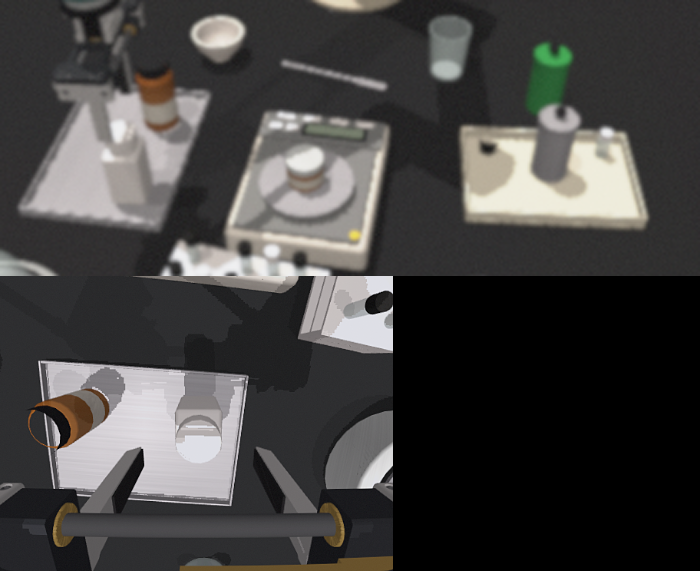

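The canister is upright at home, and the jar, vial and stopper are fine. Next I grip the square bottle.

>>> {"name": "jog_arm", "arguments": {"plan": [{"xyz": [0, 0, 0], "turn": [0, 0, 0], "jaw": 0}, {"xyz": [0, 0, -5], "turn": [0, 0, 0], "jaw": 0}, {"xyz": [0, 0, -8], "turn": [0, 0, 0], "jaw": 0}, {"xyz": [0, 0, -9.15], "turn": [0, 0, 0], "jaw": 0}, {"xyz": [0, 0, -9.15], "turn": [0, 0, 0], "jaw": 0}, {"xyz": [0, 0, -9.15], "turn": [0, 0, 0], "jaw": 60}, {"xyz": [0, 0, -9.15], "turn": [0, 0, 0], "jaw": 100}, {"xyz": [0, 0, -9.15], "turn": [0, 0, 0], "jaw": 130}, {"xyz": [0, 0, -9.15], "turn": [0, 0, 0], "jaw": 170}, {"xyz": [0, 0, -9.15], "turn": [0, 0, 0], "jaw": 170}, {"xyz": [0, 0, -9.15], "turn": [0, 0, 0], "jaw": 170}], "force": 30}}

```text
time: 42.0
eef_pos: [601.1, -281.0, 87.6]
tcp_rot: [3.141, 0.0, 1.601]
ft_force: [0.1, 1.3, 1.6]
opening: 52.0
```

>>> {"name": "jog_arm", "arguments": {"plan": [{"xyz": [0, 0, 3], "turn": [0, 0, 0], "jaw": 170}, {"xyz": [0, 0, 8], "turn": [0, 0, 0], "jaw": 170}, {"xyz": [0, 1, 13], "turn": [0, 0, 0], "jaw": 170}, {"xyz": [-0.2, 5, 16], "turn": [0, 0, 0], "jaw": 170}, {"xyz": [-0.6, 11, 16], "turn": [0, 0, 0], "jaw": 170}, {"xyz": [-1, 17, 16], "turn": [0, 0, 0], "jaw": 170}, {"xyz": [-1.4, 23, 16], "turn": [0, 0, 0], "jaw": 170}, {"xyz": [-1.8, 29, 16], "turn": [0, 0, 0], "jaw": 170}, {"xyz": [-2.2, 35, 16], "turn": [0, 0, 0], "jaw": 170}, {"xyz": [-2.6, 41, 16], "turn": [0, 0, 0], "jaw": 170}, {"xyz": [-3, 47, 16], "turn": [0, 0, 0], "jaw": 170}, {"xyz": [-3.4, 53, 16], "turn": [0, 0, 0], "jaw": 170}, {"xyz": [-3.8, 59, 16], "turn": [0, 0, 0], "jaw": 170}, {"xyz": [-4.2, 64, 15], "turn": [0, 0, 0], "jaw": 170}, {"xyz": [-4.35, 67.2, 12], "turn": [0, 0, 0], "jaw": 170}, {"xyz": [-4.35, 67.2, 8], "turn": [0, 0, 0], "jaw": 170}, {"xyz": [-4.35, 67.2, 3.5], "turn": [0, 0, 0], "jaw": 170}, {"xyz": [-4.35, 67.2, 1.2], "turn": [0, 0, 0], "jaw": 170}, {"xyz": [-4.35, 67.2, 0.4], "turn": [0, 0, 0], "jaw": 170}, {"xyz": [-4.35, 67.2, 0.15], "turn": [0, 0, 0], "jaw": 170}]}}

```text
time: 44.5
eef_pos: [557.8, 391.2, 89.0]
tcp_rot: [3.141, -0.0, 1.601]
ft_force: [0.5, -0.5, -2.7]
opening: 51.8
```

```bash
python3 shot.py w22; python3 shot.py side10 side
python3 - <<'E'
from h import *
im=cv2.imread("pics/w22.png")
a=cv2.imread('pics/side10.png')[180:340,90:270]
cv2.imwrite("pics/c22.png",cv2.hconcat([cv2.resize(a,(340,300),interpolation=2),cv2.resize(im,(400,300))]))
E
```

```text
44.5 [557.8 391.2  89. ] [ 3.141 -0.     1.601] [ 0.51  0.53  1.46 -0.    1.15  0.48] [ 0.5 -0.5 -2.7] 51.8
44.55 [558.  391.3  89.3] [ 3.140e+00 -1.000e-03  1.601e+00] [ 0.51  0.53  1.46 -0.    1.15  0.48] [-0.3 -0.4 -1.5] 51.9
```

View pics/c22.png

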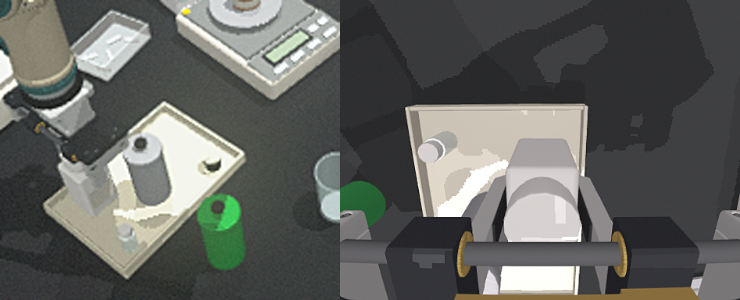

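>>> {"name": "jog_arm", "arguments": {"plan": [{"xyz": [0, 0, -0.06], "turn": [0, 0, 0], "jaw": 170}, {"xyz": [0, 0, -0.06], "turn": [0, 0, 0], "jaw": 170}, {"xyz": [0, 0, -0.06], "turn": [0, 0, 0], "jaw": 80}, {"xyz": [0, 0, -0.06], "turn": [0, 0, 0], "jaw": 30}, {"xyz": [0, 0, -0.06], "turn": [0, 0, 0], "jaw": 0}, {"xyz": [0, 0, 2], "turn": [0, 0, 0], "jaw": 0}, {"xyz": [0, 0, 8], "turn": [0, 0, 0], "jaw": 0}, {"xyz": [0, -1, 13.5], "turn": [0, 0, 0], "jaw": 0}, {"xyz": [-1, -6.6, 15], "turn": [0, 0, 0], "jaw": 0}, {"xyz": [-2, -12.6, 15], "turn": [0, 0, 0], "jaw": 0}, {"xyz": [-3, -18.6, 15], "turn": [0, 0, 0], "jaw": 0}, {"xyz": [-4, -24.6, 15], "turn": [0, 0, 0], "jaw": 0}, {"xyz": [-5, -30.6, 15], "turn": [0, 0, 0], "jaw": 0}, {"xyz": [-6, -36.6, 15], "turn": [0, 0, 0], "jaw": 0}, {"xyz": [-7, -42.6, 15], "turn": [0, 0, 0], "jaw": 0}, {"xyz": [-8.2, -48.6, 15], "turn": [0, 0, 0], "jaw": 0}, {"xyz": [-9.4, -54.6, 15], "turn": [0, 0, 0], "jaw": 0}, {"xyz": [-10.6, -60.6, 15], "turn": [0, 0, 0], "jaw": 0}, {"xyz": [-11.5, -65.3, 14], "turn": [0, 0, 0], "jaw": 0}, {"xyz": [-11.7, -66.6, 11], "turn": [0, 0, 0], "jaw": 0}]}}

```text
time: 47.1
eef_pos: [440.9, -278.9, 200.0]
tcp_rot: [3.138, 0.004, 1.597]
ft_force: [-1.3, 0.8, -0.7]
opening: 94.0
```

```bash
python3 shot.py w23; python3 shot.py scene11 scene
python3 - <<'E'
from h import *
im=cv2.imread("pics/w23.png")
a=cv2.imread('pics/scene11.png')[140:270,110:440]
cv2.imwrite("pics/c23.png",cv2.vconcat([cv2.resize(a,(700,276),interpolation=2),cv2.resize(cv2.copyMakeBorder(im,0,0,0,400,0),(700,295))]))
E
```

```text
47.1 [ 440.9 -278.9  200. ] [3.138 0.004 1.597] [-0.7   0.21  1.67 -0.    1.25 -0.72] [-1.3  0.8 -0.7] 94.0
47.15 [ 438.4 -277.2  195.1] [-3.138e+00 -2.000e-03  1.598e+00] [-0.7   0.22  1.68 -0.    1.25 -0.72] [-1.4 -0.1 -2.2] 93.9
```

View pics/c23.png

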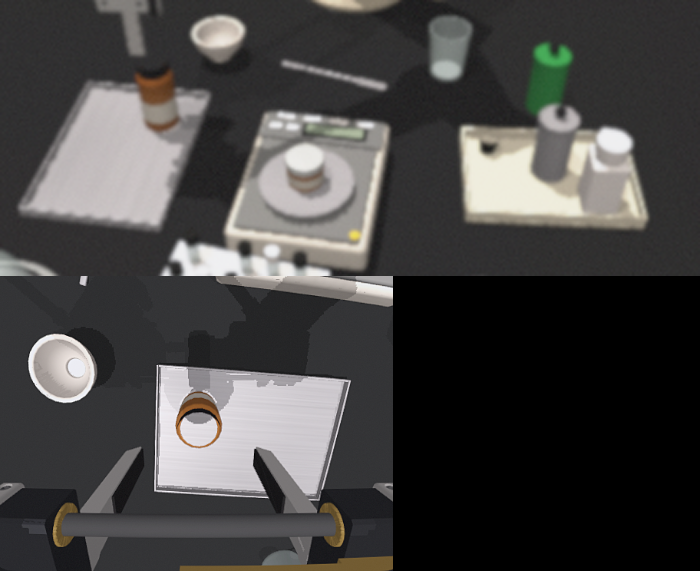

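The square bottle is upright at home. Gripping the round bottle.

>>> {"name": "jog_arm", "arguments": {"plan": [{"xyz": [0, 0, 0], "turn": [0, 0, 0], "jaw": 0}, {"xyz": [0, 0, -5], "turn": [0, 0, 0], "jaw": 0}, {"xyz": [0, 0, -9], "turn": [0, 0, 0], "jaw": 0}, {"xyz": [0, 0, -11.14], "turn": [0, 0, 0], "jaw": 0}, {"xyz": [0, 0, -11.14], "turn": [0, 0, 0], "jaw": 0}, {"xyz": [0, 0, -11.14], "turn": [0, 0, 0], "jaw": 60}, {"xyz": [0, 0, -11.14], "turn": [0, 0, 0], "jaw": 95}, {"xyz": [0, 0, -11.14], "turn": [0, 0, 0], "jaw": 125}, {"xyz": [0, 0, -11.14], "turn": [0, 0, 0], "jaw": 160}, {"xyz": [0, 0, -11.14], "turn": [0, 0, 0], "jaw": 160}, {"xyz": [0, 0, -11.14], "turn": [0, 0, 0], "jaw": 160}], "force": 30}}

```text
time: 48.58
eef_pos: [440.9, -275.2, 87.9]
tcp_rot: [3.141, 0.001, 1.601]
ft_force: [-0.1, -0.1, 3.1]
opening: 55.6
```

>>> {"name": "jog_arm", "arguments": {"plan": [{"xyz": [0, 0, 3], "turn": [0, 0, 0], "jaw": 160}, {"xyz": [0, 0, 8], "turn": [0, 0, 0], "jaw": 160}, {"xyz": [0.4, 2, 13], "turn": [0, 0, 0], "jaw": 160}, {"xyz": [1.4, 6, 15], "turn": [0, 0, 0], "jaw": 160}, {"xyz": [2.7, 12, 15], "turn": [0, 0, 0], "jaw": 160}, {"xyz": [4, 18, 15], "turn": [0, 0, 0], "jaw": 160}, {"xyz": [5.4, 24, 15], "turn": [0, 0, 0], "jaw": 160}, {"xyz": [6.8, 30, 15], "turn": [0, 0, 0], "jaw": 160}, {"xyz": [8.2, 36, 15], "turn": [0, 0, 0], "jaw": 160}, {"xyz": [9.6, 42, 15], "turn": [0, 0, 0], "jaw": 160}, {"xyz": [10.9, 48, 15], "turn": [0, 0, 0], "jaw": 160}, {"xyz": [12, 53, 14], "turn": [0, 0, 0], "jaw": 160}, {"xyz": [12.2, 54, 11.5], "turn": [0, 0, 0], "jaw": 160}, {"xyz": [12.2, 54, 7.5], "turn": [0, 0, 0], "jaw": 160}, {"xyz": [12.2, 54, 3.5], "turn": [0, 0, 0], "jaw": 160}, {"xyz": [12.2, 54, 1.2], "turn": [0, 0, 0], "jaw": 160}, {"xyz": [12.2, 54, 0.4], "turn": [0, 0, 0], "jaw": 160}, {"xyz": [12.2, 54, 0.15], "turn": [0, 0, 0], "jaw": 160}, {"xyz": [12.2, 54, 0.09], "turn": [0, 0, 0], "jaw": 160}]}}

```text
time: 50.95
eef_pos: [563.1, 265.2, 89.0]
tcp_rot: [3.14, -0.0, 1.601]
ft_force: [0.1, -0.0, -2.0]
opening: 55.3
```

```bash
python3 shot.py w24
```

```text
50.95 [563.1 265.2  89. ] [ 3.14  -0.     1.601] [ 0.33  0.45  1.61 -0.    1.08  0.3 ] [ 0.1 -0.  -2. ] 55.3
```

View pics/w24.png

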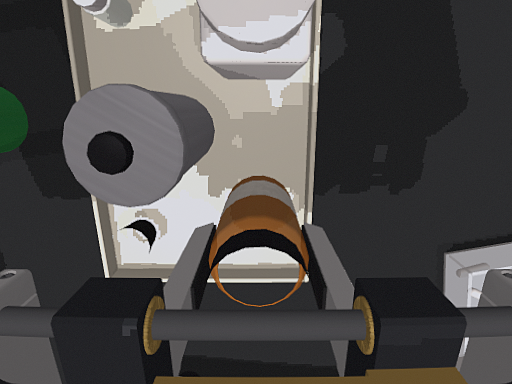

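>>> {"name": "jog_arm", "arguments": {"plan": [{"xyz": [0, 0, -0.03], "turn": [0, 0, 0], "jaw": 160}, {"xyz": [0, 0, -0.03], "turn": [0, 0, 0], "jaw": 160}, {"xyz": [0, 0, -0.03], "turn": [0, 0, 0], "jaw": 80}, {"xyz": [0, 0, -0.03], "turn": [0, 0, 0], "jaw": 30}, {"xyz": [0, 0, -0.03], "turn": [0, 0, 0], "jaw": 0}, {"xyz": [0, 0, 2], "turn": [0, 0, 0], "jaw": 0}, {"xyz": [0, 0, 8], "turn": [0, 0, 0], "jaw": 0}, {"xyz": [0, 0, 14], "turn": [0, 0, 0], "jaw": 0}, {"xyz": [-2, 1.5, 19], "turn": [0, 0, -0.03], "jaw": 0}, {"xyz": [-3.2, 2.5, 21.2], "turn": [0, 0, -0.03], "jaw": 0}, {"xyz": [-3.2, 2.5, 21.2], "turn": [0, 0, -0.03], "jaw": 0}, {"xyz": [-3.2, 2.5, 21.2], "turn": [0, 0, -0.03], "jaw": 0}]}}

```text
time: 52.5
eef_pos: [530.3, 289.5, 298.9]
tcp_rot: [-3.14, 0.001, 1.571]
ft_force: [-0.1, 0.8, -0.3]
opening: 94.1
```

```bash
python3 shot.py w25; python3 shot.py scene12 scene; python3 shot.py side12 side
python3 - <<'E'
from h import *
import pickle
a=cv2.imread("pics/w4.png")[10:250,150:350];b=cv2.imread("pics/w25.png")[10:250,150:350]
c=pickle.load(open("pics/w25.pkl","rb"))
for p in proj(c,[(557.8,391.1,126),(499.7,326.9,126),(562.9,264.4,97)]): cv2.drawMarker(b,(int(p[0]-150),int(p[1]-10)),(0,0,255),0,6,1)
cv2.imwrite("pics/c25.png",cv2.resize(cv2.hconcat([a,b]),(800,480),interpolation=2))
s=cv2.imread("pics/scene12.png")[150:270,200:440];d=cv2.imread("pics/side12.png")[130:340,100:290]
cv2.imwrite("pics/c26.png",cv2.hconcat([cv2.resize(s,(480,240),interpolation=2),cv2.resize(d,(218,240))]))
E
```

```text
52.5 [530.3 289.5 298.9] [-3.140e+00  1.000e-03  1.571e+00] [ 0.38  0.29  1.31 -0.    1.54  0.38] [-0.1  0.8 -0.3] 94.1
52.55 [530.3 289.3 298.4] [-3.139e+00  2.000e-03  1.570e+00] [ 0.38  0.29  1.31 -0.    1.54  0.39] [ 0.2  0.3 -0.4] 94.0
52.6 [530.3 289.3 298.3] [-3.139e+00  2.000e-03  1.570e+00] [ 0.38  0.29  1.31 -0.    1.54  0.39] [ 0.2 -1.  -0.1] 93.8
```

View pics/c25.png

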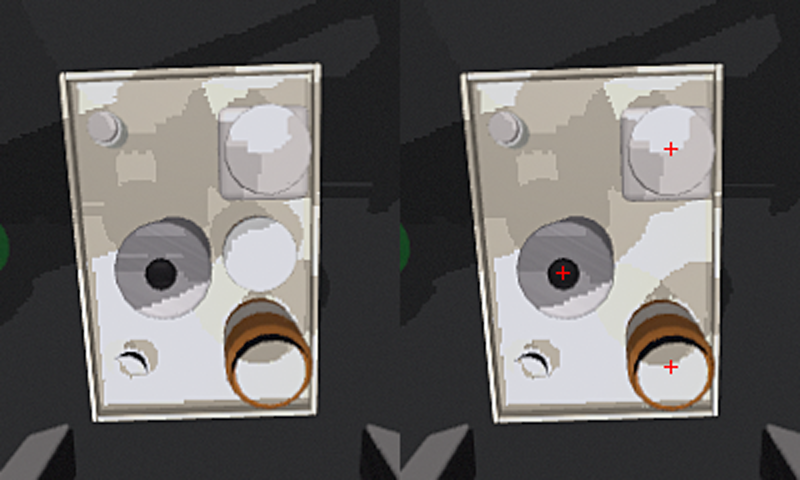

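View pics/c26.png

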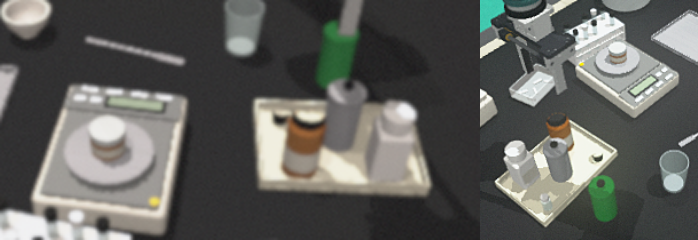

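The before and after pictures match to about a pixel, which is 1–2 mm. The jar stands centred on the pan, and the robot is clear of everything.

```bash
python3 -c "
from cell import job
print(job.close_job())"
```

```text
the job is handed in; nothing more can be done
None
```

I moved the round bottle, square bottle and steel canister to the steel tray and stood the jar on the balance pan. I then put each of the three back upright at its original spot and handed the job in at about 52.6 s of the 144 s. No verdict was reported.

**Last checks:** the final wrist picture matched the starting one to about a pixel (1–2 mm) for all three containers, and the vial and stopper looked unmoved. The jar was upright, and its measured position was within about 2 mm of the pan centre. The gripper was open and clear of everything.

**What disagreed:**
- **Canister grip:** it read 56.4 mm instead of 54 mm at every height I tried, presumably because the pads bear on the wider lid. I carried it that way with a 35 N grip and it stayed upright.
- **Pan fit from the side view:** it came out wrong because of my crop offset, so I discarded it. The two wrist views agreed on the pan centre to about 1.5 mm.

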